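# Find the steel tamper by its weight and mark it in the hand press

## Robot

A 7-joint arm with a two-finger parallel gripper is mounted at the origin on the work surface. World frame = base frame: x ahead of the robot, y to its left, z up, the work surface at z = 0. Lengths are in m, angles in rad, forces in N, time in s.
With the tool pointing down it reaches from about 0.4 to 0.9 m from the base axis. Payload 5.5 kg.
Tool frame: the origin (TCP) lies midway between the tips of the shut fingers; the grasp point (between the pads) lies robot.hold_point_z behind it (robot.hold_point_z is the distance from the TCP to the grasp point, in m); y points along the fingers, x is the direction in which the jaws open and shut, and the axes are right-handed (so a half turn about y gives the same grasp; the last joint's range is limited). The gripper opens to 85 mm and grips with 20 to 120 N. Pads are 22 mm wide; open, the fingers measure 114 mm over their backs; the gripper's body (76 mm by 85 mm) begins 54 mm behind the grasp point. The pads swing forward as they close: fully open they stand 13 mm farther back than shut.
Start: joints at [-0.902, 0.501, -0.427, 1.55, 0.221, 1.138, -0.21], TCP at [0.257, 0.597, 0.231] pointing down, gripper open.
Joint ranges: [-2.88, 2.88], [-0.31, 2.03], [-1.54, 1.56], [0.2, 2.42], [-1.41, 4.55], [0.19, 2.02], [-2.57, 2.57]. Speed limits (rad/s): [2.57, 2.57, 3.14, 3.14, 3.14, 3.14, 3.14].

## Interface

Orientations are given as a unit quaternion [x, y, z, w].
In Python, from bench import robot gives the robot as it stands. The module is installed in compiled form; this text tells all that it offers.
- The arm moves only by the shell command python3 -m crank 'ROWS'. ROWS is text: rows parted by semicolons, each of 7 numbers parted by spaces: the closure in counts, from 0 (fully open) to 255 (shut), then the shift along the tool's x, y, z in units of 30 mm (1.0 is 30 mm), then the turn, a rotation vector about the tool's x, y, z in units of 5 degrees (1.0 is 5 degrees). A call has 1 to 12 rows; each row is the pose to reach, as a shift and turn from the pose measured when the call began, along the tool's axes at that moment; what a row does not reach only later rows make up. A row lasts 1/12 s, in which the tool goes at most 41.7 mm and 7.16 degrees, less where a joint would pass 70% of its speed; a pose out of reach is approached as far as the arm can. A call with a gripper value outside its range is refused whole. The fingers move at their own pace and stop on an object; the grip force is fixed at half the most. Time passes only in rows, so rows that repeat a pose let the fingers close. It gives the time, the measured TCP pose, the force and the opening at its end, in the units of the state.
- robot.get_state(): the state, without advancing time (a new reading comes with each control period).
- robot.camera(name): name is "scene" or "top" or "wrist"; returns a dict with "frame" (400x640x3 uint8, red, green, blue), "camera_matrix" (3x3 intrinsics, pixels), "k1" (the pictures are not rectified: a ray, as slopes to the right and down, at radius r is drawn at 1 + k1 r^2 times it, then the intrinsics apply), "position" and "rotation" of the camera in the world; the wrist camera has in their place "hand_eye" (4x4, takes a point from camera to tool coordinates, whose origin is the TCP and whose axes are the tool frame's). Camera axes: x right, y down, z forward; pixel columns grow to the right and rows downward; lengths in m; the calibration is good to about 2 mm. A picture is of the moment at which its call begins: read the wrist's pose just before it. There is no depth.
- robot.job_done(): hands the job in, once; it reports no verdict.
The state is a dict: "time_s": time; "q": joint angles; "dq": joint speeds; "tau": joint torques, N m; "ee_pos": TCP position; "tcp_rot": TCP orientation; "force": force on the tool from outside, world axes, zero at the start; "wrist_torque": the same for the moment, N m; "opening": opening from 0.0 (shut) to 1.0 (fully open).
Only numpy, scipy, OpenCV 4.12 (cv2) and the standard library are available. Lean on these libraries where they do the work, as an engineer would, in place of code of your own. Each camera call takes 0.05 s, during which the arm holds its last target.

## Task

One of the look-alike closed cases is clearly heavier than the rest because it holds the solid steel tamper: heft them to find it, open only that case, lift the tamper out and stand it upright in the middle of the round anvil of the hand press. With the tamper on the anvil, pull the press lever all the way to its stop and let it go back to rest, then stand the tamper upright on the square rubber mat, wholly within its edges. Finish with every case standing upright on the bench with its lid fully shut and the dummy tampers still inside theirs; do not disturb the cups or the jug, and never pull the lever with the anvil empty.

Things in the scene. Friction and masses are not known exactly. Their poses are not given: they have to be found in the camera images.
- case_a: Closed grey plastic case, dark grey hinged lid with an aluminium bar; 96 (its x) by 64 (its y) by 62 mm high plus a 5 mm lid. The bar on the lid tops out at 91 mm. Origin: centre of its underside, z up. Loose; grip it across its 64 mm width. Weighs 0.19 kg empty, with lid. Each case holds one tamper or nothing; d and e may be missing (None).
- lid_a (a joint): Lid angle of case_a, rad: 0 shut, grows as it opens upward, 2.0 at its end stop. Stiff hinge (0.035 N m): the lid (0.04 kg) stays at any angle. The hinge line runs along the case's y at the top edge of its +x end: 48 mm from the case's middle, 62 mm up.
- case_b: Same as case_a in all ways; inside: walls and floor 4 mm thick, foam blocks 10 mm high and 16 mm long at both ends of the floor keep the tamper in the middle.
- lid_b (a joint): Lid angle of case_b, as lid_a. All lids: near the free end, 86 mm from the hinge line, a round grip bar 12 mm thick and 16 mm long along the case's y on a 6 by 10 mm stem, its middle 23 mm above the lid's underside (when shut: 38 mm to the -x side of the case's middle, 85 mm up). Pinched by its two flat ends it pivots as the lid turns.
- case_c: Same as case_a.
- lid_c (a joint): Lid angle of case_c, as lid_a.
- case_d: Same as case_a; None when it is not there.
- lid_d (a joint): Lid angle of case_d, as lid_a.
- case_e: Same as case_a; None when it is not there.
- lid_e (a joint): Lid angle of case_e, as lid_a.
- tamper_1: Coffee tamper, standing upright in one of the cases: round base 52 mm across and 10 mm high, a neck, a round handle 27 mm across from 21 to 53 mm above the underside. Origin: centre of its underside, z up along its axis. May be the steel one or a dummy: the numbers do not tell.
- tamper_2: Another tamper of the same size in another case. One of the three is solid steel, 0.35 to 0.5 kg; the other two are hollow grey dummies of about 0.06 kg.
- tamper_3: Another tamper of the same size in another case.
- press: Hand press that marks the rim of a tamper, fixed: base 200 by 100 mm, round steel anvil 60 mm across, its top 30 mm above the bench; behind it (+x) a column 112 mm high, from 75 mm off the anvil's centre. A side ram moves 5 mm with the lever and does not reach a centred tamper. Origin: on the bench under the anvil's centre; x from anvil to column (away from the robot), z up.
- anvil (a point): Centre of the anvil's top face, 30 mm above the bench; axes as the press's.
- press_lever (a joint): Angle of the press lever, rad: 0 at rest (leaning away from the robot, 0.40 rad past upright), grows as it is pulled towards the robot (the press's -x), 0.9 at its stop. Sprung: it goes back to 0 by itself. About 3 N at the bar moves it, 8 N holds it at the stop.
- lever_grip (a point): Point on the lever's black round cross bar, 22 mm across, along the press's y; from this point it is clear for 31 mm to +y (its end) and 43 mm to -y (the lever's rod). It moves on a circle of 150 mm radius about lever_pivot; at rest about 233 mm above the bench.
- lever_pivot (a point): On the lever's pivot axis (along the press's y), 95 mm above the bench, 105 mm behind the anvil's centre, 8 mm to the -y side of lever_grip.
- mat: Square black rubber mat, 100 by 100 by 3 mm, fixed flat on the bench. Origin: centre of its underside.
- cup_1: Grey coffee cup standing upside down, 82 mm across, 58 mm high; a bystander. Origin: centre of what touches the bench.
- cup_2: Another such cup; a bystander.
- jug: Steel milk jug, 88 mm across, 105 mm high; a bystander. Origin: centre of its underside.

How it is judged:
By the outcome, as a careful person would: the job done as asked, in the order asked, and still so for the second after the job is handed in, with the robot touching nothing.
Of case_d, case_e only 1 to 2 are there at a start; the rules pass over those that are not, and their reading is None.
At some moment in a run one of case_a, case_b, case_c may be knocked a few centimetres aside while the robot is not near it.
It also fails if it takes over 210 s, if anything falls off the work surface, if the arm or the gripper's body presses on something with over 40 N, if the wrist force passes 120 N, or if a joint passes its speed limit or range.

## Working session

There is one attempt and no reset: what is moved stays moved. The work goes in short steps, Python scripts to look and compute and a shell command to move; the robot and the scene stay as the last step left them, time stands still between calls to the robot, and variables do not carry over. Pictures are saved under pics/ and viewed, and the job is handed in when it is done.

```bash
mkdir -p pics; ls; python3 - <<'E'
from bench import robot
import cv2
s=robot.get_state()
print({k:(v if not hasattr(v,'__len__') else [round(float(x),4) for x in v]) for k,v in s.items()}, robot.hold_point_z)
for n in ["scene","top","wrist"]:
    c=robot.camera(n); cv2.imwrite(f"pics/{n}0.png",c["frame"][:,:,::-1])
    print(n,{k:v for k,v in c.items() if k!="frame"})
E
```

```text
pics
{'time_s': 0.0, 'q': [-0.9018, 0.5019, -0.4268, 1.5515, 0.2208, 1.1383, -0.2103], 'dq': [0.0012, 0.0003, 0.001, -0.0002, -0.001, 0.0005, 0.0016], 'tau': [0.0004, -56.9509, -5.8162, -28.0939, 0.0106, 0.012, 0.0], 'ee_pos': [0.2563, 0.5965, 0.2302], 'tcp_rot': [0.5909, 0.3884, -0.3896, -0.5901], 'force': [0.3353, 0.0391, -0.2758], 'wrist_torque': [0.0483, 0.1, 0.0353], 'opening': 1.0025138448893285} 0.0187
scene {'camera_matrix': array([[451.53717723,   0.        , 316.43852065],
       [  0.        , 451.53717723, 194.78417761],
       [  0.        ,   0.        ,   1.        ]]), 'k1': 0.020905473019808773, 'position': array([ 1.35874731, -0.54441978,  1.02643392]), 'rotation': array([ 0.80553821,  0.42535406, -0.1947464 , -0.36367011])}
top {'camera_matrix': array([[472.74864154,   0.        , 324.52585696],
       [  0.        , 472.74864154, 207.56406287],
       [  0.        ,   0.        ,   1.        ]]), 'k1': 0.03195805265817484, 'position': array([0.46690186, 0.01564299, 1.56621663]), 'rotation': array([ 0.70941806, -0.70410345,  0.02829901, -0.01278703])}
wrist {'camera_matrix': array([[322.00996647,   0.        , 317.20683951],
       [  0.        , 322.00996647, 201.27630503],
       [  0.        ,   0.        ,   1.        ]]), 'k1': -0.04533041616298193, 'hand_eye': array([[ 9.99999738e-01,  7.20670487e-04, -6.47167907e-05,
        -5.11581737e-04],
       [ 2.86889063e-04, -3.12791455e-01,  9.49821785e-01,
        -1.42542336e-01],
       [ 6.64265669e-04, -9.49821555e-01, -3.12791580e-01,
         8.02129086e-02],
       [ 0.00000000e+00,  0.00000000e+00,  0.00000000e+00,
         1.00000000e+00]])}
```

View pics/scene0.png

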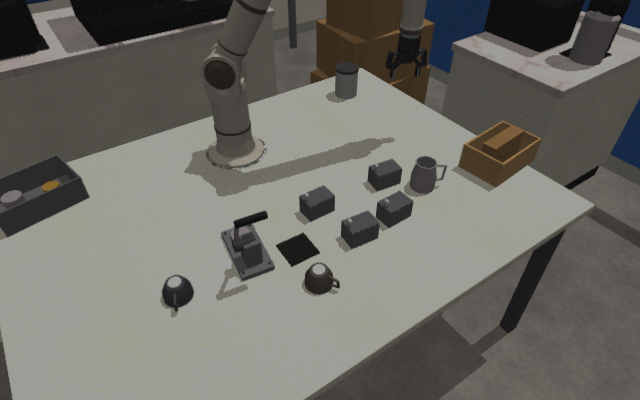

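View pics/top0.png

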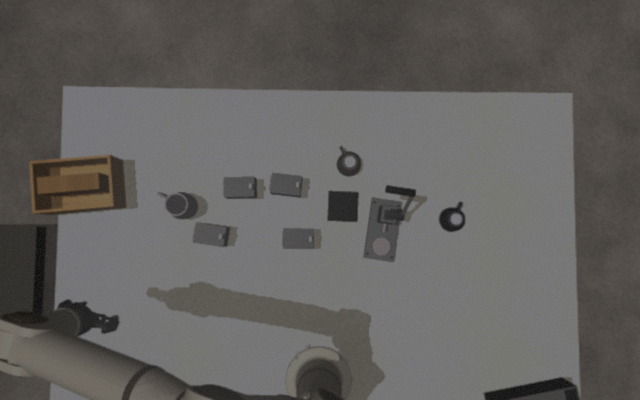

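View pics/wrist0.png

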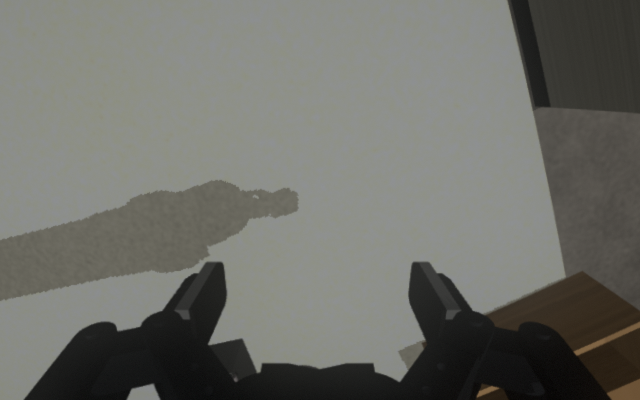

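```bash
cat > h.py <<'E'
from bench import robot
import numpy as np, cv2
from scipy.spatial.transform import Rotation as R
def undist(c,uv):
    K=c["camera_matrix"]; uv=np.atleast_2d(np.asarray(uv,float))
    return cv2.undistortPoints(uv[:,None,:],K,np.array([c["k1"],0,0,0.])).reshape(-1,2)
def campose(c,st=None):
    if "hand_eye" in c:
        H=np.eye(4);H[:3,:3]=R.from_quat(st["tcp_rot"]).as_matrix();H[:3,3]=st["ee_pos"]
        M=H@c["hand_eye"]; return M[:3,3],M[:3,:3]
    return np.array(c["position"]),R.from_quat(c["rotation"]).as_matrix()
def ray(c,uv,st=None):
    p,M=campose(c,st); s=undist(c,uv); d=np.c_[s,np.ones(len(s))]@M.T
    return p,d/np.linalg.norm(d,axis=1,keepdims=True)
def toplane(c,uv,z,st=None):
    p,d=ray(c,uv,st); return p+d*((z-p[2])/d[:,2])[:,None]
def proj(c,P,st=None):
    p,M=campose(c,st); rv=cv2.Rodrigues(M.T)[0]; P=np.atleast_2d(np.asarray(P,float))
    return cv2.projectPoints(P,rv,-M.T@p,c["camera_matrix"],np.array([c["k1"],0,0,0.]))[0].reshape(-1,2)
def tri(rays):
    A=np.zeros((3,3));b=np.zeros(3)
    for p,d in rays:
        d=d.reshape(3);Q=np.eye(3)-np.outer(d,d);A+=Q;b+=Q@p
    return np.linalg.solve(A,b)
def shot(name,fn=None,crop=None,scale=1,gain=1.0):
    st=robot.get_state(); c=robot.camera(name)
    if fn:
        f=c["frame"][:,:,::-1]
        if crop: x0,y0,x1,y1=crop; f=f[y0:y1,x0:x1]
        f=cv2.resize(f,None,fx=scale,fy=scale,interpolation=cv2.INTER_CUBIC)
        f=np.clip(f.astype(float)*gain,0,255).astype(np.uint8)
        cv2.imwrite("pics/"+fn,f)
    return st,c
def pose(st=None):
    st=st or robot.get_state(); return np.array(st["ee_pos"]),R.from_quat(st["tcp_rot"])
def move_to(p,Rt,hold=False,st=None):
    """rows units needed to reach target TCP pos p and rotation Rt"""
    P,Q=pose(st); dp=Q.inv().apply(np.array(p)-P)/0.03
    dr=(Q.inv()*Rt).as_rotvec(degrees=True)/5
    return dp,dr
def down(yaw,tilt=0):
    """tool y down, tool x (jaws) at world angle yaw"""
    x=np.array([np.cos(yaw),np.sin(yaw),0]);y=np.array([0,0,-1.]);z=np.cross(x,y)
    return R.from_matrix(np.c_[x,y,z])
def fmt(dp,dr): print("shift",np.round(dp,3),"turn",np.round(dr,3),"rows>=",round(max(np.linalg.norm(dp)*30/41.7,np.linalg.norm(dr)*5/7.16),1))
def status():
    s=robot.get_state(); print("t",round(s["time_s"],2),"p",np.round(s["ee_pos"],4),"F",np.round(s["force"],2),"T",np.round(s["wrist_torque"],3),"o",round(s["opening"],3)); return s
E
python3 - <<'E'
from h import *
c=shot("top","t1.png",(140,130,480,280),2.3,1.8)[1]
R0=pose()[1]; print(R0.as_matrix().round(3))
def q(n,uv,z): print(n,toplane(c,[uv],z)[0].round(4))
q("A",(240,187),.067);q("B",(286,185),.067);q("C",(211,234),.067);q("D",(298,238),.067)
q("mat",(343,206),.003);q("anvil",(381,246),.03)
q("leverbar",(400,190),.233)
q("cup1",(348,164),0.03);q("cup2",(452,219),.03);q("jug",(181,205),.05)
E
```

```text
[[ 0.395 -0.001 -0.919]
 [ 0.919 -0.001  0.395]
 [-0.001 -1.     0.   ]]
A [0.6174 0.2514 0.067 ]
B [0.6251 0.1061 0.067 ]
C [0.4681 0.3395 0.067 ]
D [0.4572 0.0662 0.067 ]
mat [ 0.5637 -0.0796  0.003 ]
anvil [ 0.4329 -0.202   0.03  ]
leverbar [ 0.5963 -0.2274  0.233 ]
cup1 [ 0.7    -0.0937  0.03  ]
cup2 [ 0.5224 -0.4341  0.03  ]
jug [0.5597 0.4398 0.05  ]
```

View pics/t1.png

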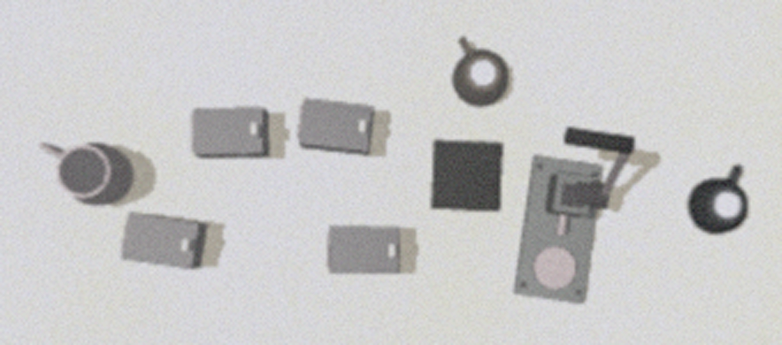

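```bash
cat >> h.py <<'E'
def cases(c,show=None):
    """lid-top rectangles in the top view -> centre, yaw of case +x"""
    f=cv2.resize(c["frame"],None,fx=4,fy=4,interpolation=cv2.INTER_CUBIC)
    g=cv2.GaussianBlur(cv2.cvtColor(f,cv2.COLOR_RGB2GRAY),(5,5),0)
    m=((g<92)).astype(np.uint8)
    out=[]
    n,l,s,cen=cv2.connectedComponentsWithStats(m)
    for i in range(1,n):
        if not 900*1.2<s[i,4]<2000*16: continue
        out.append((s[i],cen[i]/4))
    return out
E
python3 - <<'E'
from h import *
st,c=shot("top")
g=cv2.cvtColor(c["frame"],cv2.COLOR_RGB2GRAY)
print(g[187,215:275].tolist());print(g[172:205,240].tolist())
print(g[238,275:325].tolist())
E
```

```text
[119, 117, 119, 116, 118, 119, 121, 116, 103, 88, 83, 82, 80, 83, 82, 83, 84, 80, 80, 84, 84, 81, 85, 78, 85, 81, 84, 81, 81, 83, 82, 82, 82, 86, 109, 110, 94, 67, 55, 53, 46, 58, 90, 87, 92, 90, 92, 91, 91, 93, 98, 115, 123, 116, 101, 84, 84, 85, 82, 84]
[119, 118, 118, 119, 115, 92, 79, 82, 80, 81, 79, 83, 80, 82, 80, 81, 80, 81, 82, 82, 80, 81, 84, 82, 73, 52, 80, 110, 120, 118, 119, 118, 117]
[120, 118, 119, 119, 121, 121, 114, 99, 78, 74, 80, 81, 80, 81, 80, 83, 76, 81, 76, 80, 76, 79, 81, 79, 76, 83, 80, 83, 76, 76, 78, 80, 76, 82, 110, 119, 102, 69, 65, 87, 89, 94, 91, 90, 90, 91, 97, 113, 118, 118]
```

```bash
python3 - <<'E'
s=open('h.py').read(); i=s.index("def cases"); s=s[:i]+'''def cases(c,show=None):
    f=cv2.resize(c["frame"],None,fx=4,fy=4,interpolation=cv2.INTER_CUBIC)
    g=cv2.GaussianBlur(cv2.cvtColor(f,cv2.COLOR_RGB2GRAY),(7,7),0)
    m=((g>68)&(g<90)).astype(np.uint8)
    m=cv2.morphologyEx(m,cv2.MORPH_OPEN,np.ones((13,13)))
    n,l,st,cen=cv2.connectedComponentsWithStats(m); out=[]
    for i in range(1,n):
        if not 5000<st[i,4]<14000: continue
        cn=cv2.findContours((l==i).astype(np.uint8),cv2.RETR_EXTERNAL,cv2.CHAIN_APPROX_NONE)[0]
        h=cv2.convexHull(max(cn,key=cv2.contourArea)); r=cv2.minAreaRect(h)
        a,b=sorted(r[1]);
        if not 1.2<b/a<1.8: continue
        box=cv2.boxPoints(r)
        W=toplane(c,(box+.5)/4-.5,.067)
        ce=W.mean(0); e1=W[1]-W[0];e2=W[2]-W[1]
        L=e1 if np.linalg.norm(e1)>np.linalg.norm(e2) else e2
        if L[1]<0: L=-L
        out.append((ce.round(4),round(float(np.degrees(np.arctan2(L[1],L[0]))),1),round(float(np.linalg.norm(e1)),4),round(float(np.linalg.norm(e2)),4),np.round(np.array(r[0])/4,1)))
    return out
'''
open('h.py','w').write(s)
E
python3 - <<'E'
from h import *
st,c=shot("top")
for o in cases(c): print(o)
# wide picture of scene crop
shot("scene","s1.png",(180,140,460,310),2.8,1.8)
E
```

```text
(array([0.6289, 0.1084, 0.067 ]), 84.8, 0.0624, 0.0955, array([285.6, 184.2]))
(array([0.6187, 0.256 , 0.067 ]), 91.4, 0.0932, 0.0615, array([238.9, 187. ]))
(array([0.4693, 0.3444, 0.067 ]), 82.2, 0.0653, 0.0961, array([209.8, 234. ]))
(array([0.4565, 0.0646, 0.067 ]), 90.4, 0.1019, 0.0623, array([298.9, 238.6]))
```

View pics/s1.png

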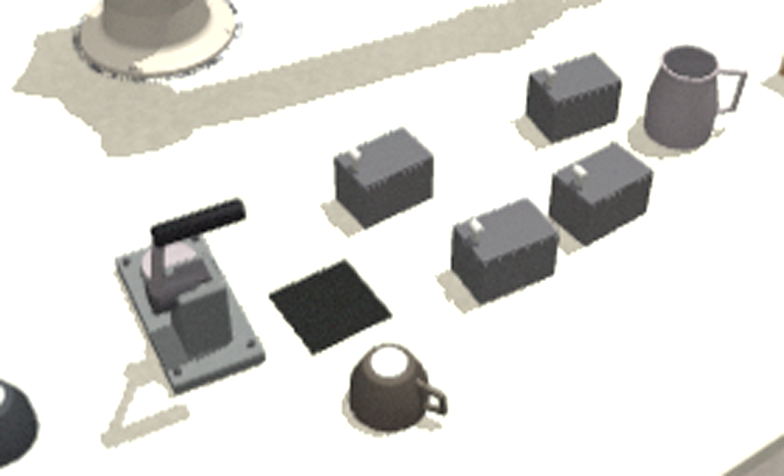

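```bash
python3 - <<'E'
from h import *
fmt(*move_to([0.469,0.344,0.20],down(np.radians(-7.8))))
fmt(*move_to([0.469,0.344,0.20],down(np.radians(172.2))))
E
```

```text
shift [-4.956  1.037 -9.838] turn [ 3.0000e-03  1.4911e+01 -5.0000e-03] rows>= 10.4
shift [-4.956  1.037 -9.838] turn [-5.0000e-03 -2.1089e+01 -3.0000e-03] rows>= 14.7
```

```bash
python3 -m crank '0 -2.5 0.5 -5 0 7 0;0 -2.5 0.5 -5 0 7 0;0 -2.5 0.5 -5 0 7 0;0 -2.5 0.5 -5 0 7 0;0 -2.5 0.5 -5 0 7 0;0 -4.95 1.03 -9.84 0 14.9 0;0 -4.95 1.03 -9.84 0 14.9 0;0 -4.95 1.03 -9.84 0 14.9 0;0 -4.95 1.03 -9.84 0 14.9 0;0 -4.95 1.03 -9.84 0 14.9 0;0 -4.95 1.03 -9.84 0 14.9 0;0 -4.95 1.03 -9.84 0 14.9 0'; python3 - <<'E'
from h import *
st,c=shot("wrist","w1.png",None,1,1.6); print(np.round(st["q"],2)); status()
fmt(*move_to([0.469,0.344,0.20],down(np.radians(-7.8))))
E
```

```text
time_s: 1.35
ee_pos: [0.4697, 0.3432, 0.2002]
tcp_rot: [0.706, -0.049, 0.049, -0.705]
force: [-0.1, 0.2, -0.5]
opening: 1.003
[-0.61  0.38 -0.08  1.77  0.04  1.   -0.85]
t 1.4 p [0.4692 0.344  0.2002] F [-0.64  0.1   0.38] T [-0.031  0.046  0.   ] o 1.002
shift [-0.005  0.008 -0.002] turn [ 0.004  0.024 -0.002] rows>= 0.0
```

View pics/w1.png

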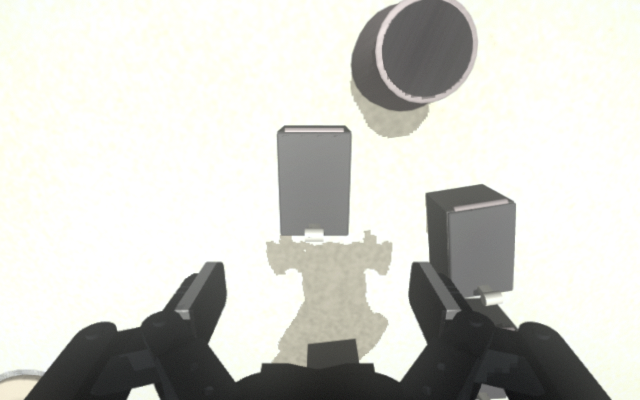

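```bash
python3 - <<'E'
from h import *
st,c=shot("wrist")
W=toplane(c,[(278,131),(351,131),(349,236),(281,236)],.067,st); print(W.round(4),W.mean(0))
L=(W[0]+W[1]-W[2]-W[3])/2; print(np.linalg.norm(L),np.degrees(np.arctan2(L[1],L[0])))
print(toplane(c,[(314,236)],.085,st), proj(c,[[0.469,.344,.067]],st))
W=toplane(c,[(443,207),(514,205),(512,292),(450,297)],.067,st); print(W.round(4),W.mean(0))
E
```

```text
[[0.4432 0.3993 0.067 ]
 [0.5042 0.3911 0.067 ]
 [0.4926 0.2951 0.067 ]
 [0.4295 0.3035 0.067 ]] [0.46735343 0.34724121 0.067     ]
0.09665947378487386 82.48548289222903
[[0.46140779 0.30754754 0.085     ]] [[317.07639915 189.45004413]]
[[0.5808 0.3123 0.067 ]
 [0.6468 0.3053 0.067 ]
 [0.6512 0.2103 0.067 ]
 [0.5874 0.2139 0.067 ]] [0.61655316 0.26044508 0.067     ]
```

```bash
python3 -m crank '0 -0.04 2 0.05 0 0 0;0 -0.04 4 0.05 0 0 0;0 -0.04 4.5 0.05 0 0 0;0 -0.04 5 0.05 0 0 0;0 -0.04 5.4 0.05 0 0 0;0 -0.04 5.8 0.05 0 0 0;0 -0.04 5.8 0.05 0 0 0;0 -0.04 5.8 0.05 0 0 0'; python3 - <<'E'
from h import *
status(); shot("wrist","w2.png",None,1,1.6)
E
```

```text
time_s: 2.12
ee_pos: [0.4683, 0.347, 0.027]
tcp_rot: [-0.705, 0.046, -0.046, 0.706]
force: [-0.2, 0.9, -0.6]
opening: 1.0
t 2.12 p [0.4683 0.347  0.027 ] F [-0.16  0.93 -0.62] T [-0.085 -0.07  -0.019] o 1.0
```

View pics/w2.png

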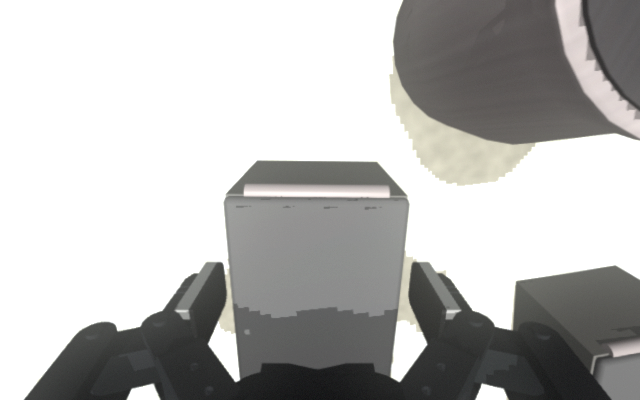

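```bash
python3 -m crank '120 0 0 0 0 0 0;255 0 0 0 0 0 0;255 0 0 0 0 0 0;255 0 0 0 0 0 0;255 0 0 0 0 0 0;255 0 0 0 0 0 0;255 0 0 0 0 0 0;255 0 -0.3 0 0 0 0;255 0 -0.7 0 0 0 0;255 0 -0.7 0 0 0 0;255 0 -0.7 0 0 0 0;255 0 -0.7 0 0 0 0'; python3 - <<'E'
from h import *
for i in range(4):
    status(); shot("wrist")
E
```

```text
time_s: 3.17
ee_pos: [0.4689, 0.3472, 0.0491]
tcp_rot: [-0.705, 0.046, -0.047, 0.706]
force: [-0.1, -0.4, -2.6]
opening: 0.742
t 3.17 p [0.4689 0.3472 0.0491] F [-0.1  -0.36 -2.62] T [0.027 0.016 0.023] o 0.742
t 3.22 p [0.4686 0.347  0.0487] F [ 0.22  1.07 -2.96] T [-0.046  0.01  -0.052] o 0.742
t 3.27 p [0.4685 0.3469 0.0484] F [ 0.38 -0.46 -1.77] T [ 0.004 -0.037  0.   ] o 0.745
t 3.32 p [0.4685 0.3469 0.0483] F [ 0.46  0.47 -2.26] T [-0.049 -0.043 -0.001] o 0.743
```

```bash
python3 -m crank '255 0 0.4 0 0 0 0;255 0 0.65 0 0 0 0;255 0 0.7 0 0 0 0;255 0 0.7 0 0 0 0;0 0 0.69 0 0 0 0;0 0 0.69 0 0 0 0;0 0 0.69 0 0 0 0;0 0 -1.5 0 0 0 0;0 0 -3 0 0 0 0;0 0 -5 0 0 0 0;0 0 -5 0 0 0 0'; python3 - <<'E'
from h import *
status(); st,c=shot("top","t2.png",(140,130,480,280),2.3,1.8)
for o in cases(c): print(o)
st,c=shot("wrist","w3.png",None,1,1.6)
fmt(*move_to([0.6175,0.2575,0.20],down(np.radians(1.4)),st=st))
E
```

```text
time_s: 4.28
ee_pos: [0.4677, 0.3464, 0.1948]
tcp_rot: [0.706, -0.047, 0.046, -0.705]
force: [0.9, 0.8, -0.9]
opening: 1.0
t 4.28 p [0.4677 0.3464 0.1948] F [ 0.87  0.75 -0.87] T [ 0.042 -0.035  0.058] o 1.0
(array([0.6287, 0.1082, 0.067 ]), 84.2, 0.0621, 0.096, array([285.7, 184.3]))
(array([0.6185, 0.2557, 0.067 ]), 90.6, 0.093, 0.0621, array([239., 187.]))
(array([0.4689, 0.3342, 0.067 ]), 83.8, 0.0645, 0.0783, array([213.1, 234.1]))
(array([0.4559, 0.0571, 0.067 ]), 85.8, 0.0664, 0.0892, array([301.2, 238.8]))
(array([ 0.0205, -0.0908,  0.067 ]), 0.0, 0.0779, 0.1193, array([347.5, 380. ]))
shift [ 5.208  0.169 -2.418] turn [-0.103 -1.786  0.115] rows>= 4.1
```

View pics/w3.png

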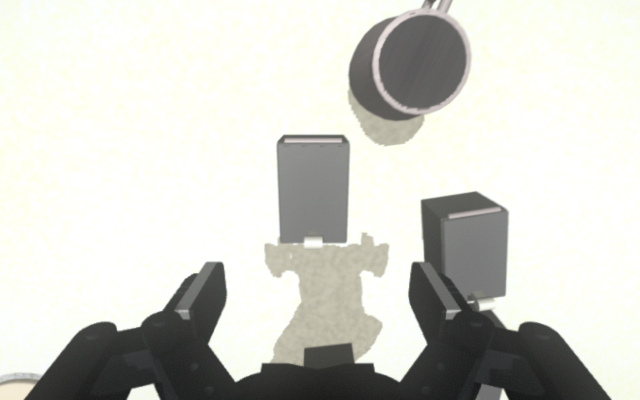

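View pics/t2.png

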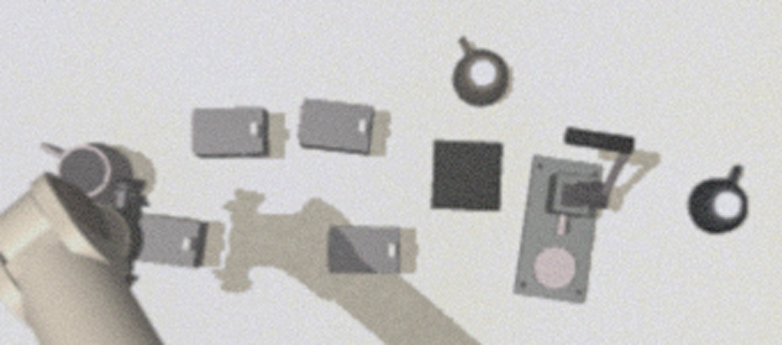

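```bash
python3 -m crank '0 2.6 0.1 -1.2 -0.05 -0.9 0.06;0 2.6 0.1 -1.2 -0.05 -0.9 0.06;0 5.2 0.17 -2.42 -0.1 -1.8 0.11;0 5.2 0.17 -2.42 -0.1 -1.8 0.11;0 5.2 0.17 -2.42 -0.1 -1.8 0.11;0 5.2 0.17 -2.42 -0.1 -1.8 0.11'; python3 - <<'E'
from h import *
st,c=shot("wrist","w4.png",None,1,1.6);status()
E
```

```text
time_s: 4.88
ee_pos: [0.6207, 0.2524, 0.195]
tcp_rot: [0.708, 0.007, -0.006, -0.706]
force: [-0.5, 0.6, 0.1]
opening: 1.002
t 4.93 p [0.6184 0.2552 0.195 ] F [-0.29  1.2  -0.31] T [ 0.019  0.019 -0.028] o 0.999
```

View pics/w4.png

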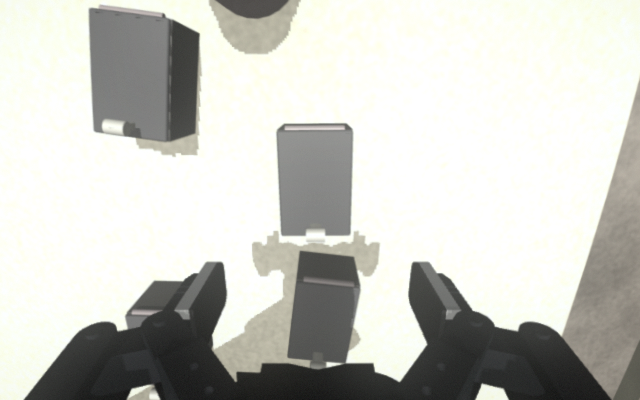

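```bash
python3 - <<'E'
from h import *
st,c=shot("wrist")
W=toplane(c,[(278,130),(353,130),(350,236),(281,236)],.067,st); print(W.mean(0))
L=(W[0]+W[1]-W[2]-W[3])/2; a=np.arctan2(L[1],L[0]);print(np.degrees(a))
m=W.mean(0); fmt(*move_to([m[0],m[1]-.001,0.026],down(a-np.pi/2)))
E
```

```text
[0.61663707 0.25993578 0.067     ]
91.16406062166445
shift [-3.000e-03  5.646e+00  5.100e-02] turn [-0.005  0.047 -0.013] rows>= 4.1
```

```bash
python3 -m crank '0 0 2 0.05 0 0 0;0 0 4 0.05 0 0 0;0 0 5 0.05 0 0 0;0 0 5.65 0.05 0 0 0;0 0 5.65 0.05 0 0 0;255 0 5.65 0.05 0 0 0;255 0 5.65 0.05 0 0 0;255 0 5.65 0.05 0 0 0;255 0 5.65 0.05 0 0 0;255 0 5.65 0.05 0 0 0;255 0 5.65 0.05 0 0 0;255 0 5.65 0.05 0 0 0'; python3 - <<'E'
from h import *
status()
E
python3 -m crank '255 0 -0.3 0 0 0 0;255 0 -0.7 0 0 0 0;255 0 -0.7 0 0 0 0;255 0 -0.7 0 0 0 0;255 0 -0.7 0 0 0 0'; python3 - <<'E'
from h import *
for i in range(4):
    status(); shot("wrist")
E
```

```text
time_s: 5.98
ee_pos: [0.6174, 0.2593, 0.0274]
tcp_rot: [-0.707, -0.009, 0.008, 0.708]
force: [-0.8, 0.5, 4.2]
opening: 0.742
t 5.98 p [0.6174 0.2593 0.0274] F [-0.76  0.5   4.18] T [0.003 0.328 0.053] o 0.742
time_s: 6.4
ee_pos: [0.6175, 0.2593, 0.0488]
tcp_rot: [-0.707, -0.009, 0.008, 0.708]
force: [-0.8, 0.0, -3.2]
opening: 0.743
t 6.4 p [0.6175 0.2593 0.0488] F [-0.79  0.02 -3.21] T [ 0.007  0.025 -0.007] o 0.743
t 6.45 p [0.6172 0.2591 0.0483] F [-0.29  0.07 -2.5 ] T [-0.015  0.036 -0.019] o 0.744
t 6.5 p [0.617  0.2591 0.048 ] F [ 0.31  0.09 -2.63] T [0.002 0.048 0.025] o 0.737
t 6.55 p [0.6169 0.259  0.0478] F [ 0.14  0.57 -2.48] T [ 0.03   0.014 -0.007] o 0.743
```

Light too (≈2.5 N). Put down, go to B.

```bash
python3 -m crank '255 0 0.4 0 0 0 0;255 0 0.65 0 0 0 0;255 0 0.69 0 0 0 0;255 0 0.69 0 0 0 0;0 0 0.68 0 0 0 0;0 0 0.68 0 0 0 0;0 0 0.68 0 0 0 0;0 0 -1.5 0 0 0 0;0 0 -3 0 0 0 0;0 0 -5 0 0 0 0;0 0 -5 0 0 0 0'; python3 - <<'E'
from h import *
fmt(*move_to([0.628,0.110,0.195],down(np.radians(-5.5))))
E
```

```text
time_s: 7.52
ee_pos: [0.6165, 0.2588, 0.1951]
tcp_rot: [-0.707, -0.008, 0.009, 0.707]
force: [1.1, 0.9, 0.2]
opening: 0.997
shift [ 0.262  0.    -4.968] turn [-0.004  1.379 -0.019] rows>= 3.6
```

```bash
python3 -m crank '0 0.13 0 -2.5 0 0.7 0;0 0.13 0 -2.5 0 0.7 0;0 0.26 0 -4.97 0 1.38 0;0 0.26 0 -4.97 0 1.38 0;0 0.26 0 -4.97 0 1.38 0;0 0.26 0 -4.97 0 1.38 0;0 0.26 0 -4.97 0 1.38 0'; python3 - <<'E'
from h import *
st,c=shot("wrist","w5.png",None,1,1.6);status()
E
```

```text
time_s: 8.1
ee_pos: [0.6278, 0.1106, 0.1948]
tcp_rot: [-0.706, 0.035, -0.033, 0.707]
force: [0.1, 0.4, -0.5]
opening: 0.996
t 8.15 p [0.6276 0.1118 0.1948] F [-0.44  1.07 -0.23] T [ 0.028 -0.051  0.048] o 0.998
```

View pics/w5.png

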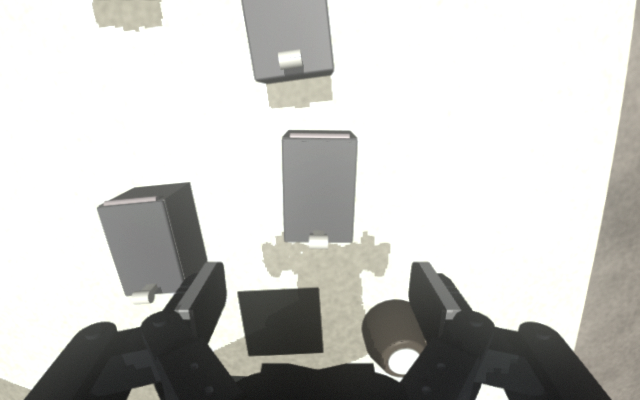

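```bash
python3 - <<'E'
from h import *
st,c=shot("wrist")
W=toplane(c,[(283,137),(357,137),(354,242),(285,241)],.067,st); print(W.mean(0))
L=(W[0]+W[1]-W[2]-W[3])/2; a=np.arctan2(L[1],L[0]);print(np.degrees(a))
m=W.mean(0); fmt(*move_to([m[0],m[1]-.001,0.026],down(a-np.pi/2)))
E
```

```text
[0.62947129 0.11109122 0.067     ]
84.5297115408719
shift [ 0.081  5.626 -0.075] turn [-0.017  0.026 -0.025] rows>= 4.0
```

```bash
python3 -m crank '0 0.05 2 -0.04 0 0 0;0 0.05 4 -0.04 0 0 0;0 0.05 5 -0.04 0 0 0;0 0.05 5.63 -0.04 0 0 0;0 0.05 5.63 -0.04 0 0 0;255 0.05 5.63 -0.04 0 0 0;255 0.05 5.63 -0.04 0 0 0;255 0.05 5.63 -0.04 0 0 0;255 0.05 5.63 -0.04 0 0 0;255 0.05 5.63 -0.04 0 0 0;255 0.05 5.63 -0.04 0 0 0;255 0.05 5.63 -0.04 0 0 0'
python3 -m crank '255 0 -0.3 0 0 0 0;255 0 -0.7 0 0 0 0;255 0 -0.7 0 0 0 0;255 0 -0.7 0 0 0 0;255 0 -0.7 0 0 0 0'; python3 - <<'E'
from h import *
for i in range(4):
    status(); shot("wrist")
E
```

```text
time_s: 9.2
ee_pos: [0.6296, 0.1114, 0.0275]
tcp_rot: [-0.706, 0.033, -0.033, 0.707]
force: [-0.3, -0.3, 4.4]
opening: 0.739
time_s: 9.62
ee_pos: [0.6297, 0.1113, 0.0489]
tcp_rot: [-0.706, 0.033, -0.033, 0.707]
force: [0.0, 0.0, -1.4]
opening: 0.74
t 9.62 p [0.6297 0.1113 0.0489] F [ 0.05  0.01 -1.44] T [-0.03   0.005 -0.033] o 0.74
t 9.67 p [0.6293 0.1113 0.0484] F [-0.42  1.02 -2.89] T [ 0.021 -0.007 -0.014] o 0.74
t 9.72 p [0.6292 0.1112 0.0481] F [ 0.   -0.59 -2.35] T [ 0.01  -0.     0.009] o 0.739
t 9.77 p [0.6291 0.1112 0.048 ] F [ 0.14 -0.85 -1.36] T [ 0.036  0.011 -0.009] o 0.742
```

```bash
python3 -m crank '255 0 0.4 0 0 0 0;255 0 0.65 0 0 0 0;255 0 0.69 0 0 0 0;255 0 0.69 0 0 0 0;0 0 0.68 0 0 0 0;0 0 0.68 0 0 0 0;0 0 0.68 0 0 0 0;0 0 -1.5 0 0 0 0;0 0 -3 0 0 0 0;0 0 -5 0 0 0 0;0 0 -5 0 0 0 0'; python3 - <<'E'
from h import *
st,c=shot("top","t3.png",(140,130,480,280),2.3,1.8)
for o in cases(c): print(o)
fmt(*move_to([0.456,0.067,0.195],down(np.radians(0))))
E
```

```text
time_s: 10.73
ee_pos: [0.6287, 0.1108, 0.1951]
tcp_rot: [-0.706, 0.034, -0.032, 0.707]
force: [0.8, 0.0, 0.2]
opening: 0.996
(array([0.617 , 0.2537, 0.067 ]), 92.9, 0.0977, 0.0627, array([239.6, 187.5]))
(array([0.4703, 0.343 , 0.067 ]), 82.8, 0.0645, 0.0949, array([210.3, 233.7]))
(array([ 0.4551, -0.2096,  0.067 ]), 173.7, 0.1, 0.0759, array([385.4, 239.7]))
(array([ 0.021 , -0.1034,  0.067 ]), 2.8, 0.0743, 0.1191, array([351.6, 379.8]))
shift [-5.777  0.268 -2.046] turn [-0.06  -1.072  0.137] rows>= 4.4
```

View pics/t3.png

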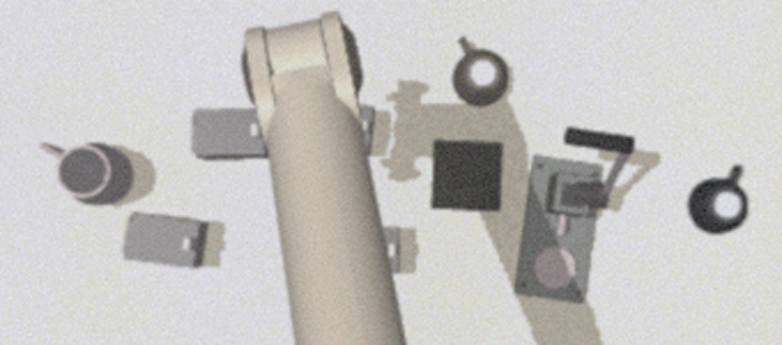

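```bash
python3 -m crank '0 -2.9 0.14 -1 -0.03 -0.5 0.07;0 -2.9 0.14 -1 -0.03 -0.5 0.07;0 -2.9 0.14 -1 -0.03 -0.5 0.07;0 -5.78 0.27 -2.05 -0.06 -1.07 0.14;0 -5.78 0.27 -2.05 -0.06 -1.07 0.14;0 -5.78 0.27 -2.05 -0.06 -1.07 0.14;0 -5.78 0.27 -2.05 -0.06 -1.07 0.14;0 -5.78 0.27 -2.05 -0.06 -1.07 0.14'; python3 - <<'E'
from h import *
st,c=shot("wrist","w6.png",None,1,1.6);status()
E
```

```text
time_s: 11.45
ee_pos: [0.4564, 0.0669, 0.1952]
tcp_rot: [-0.707, -0.0, -0.001, 0.707]
force: [0.4, 0.4, 0.6]
opening: 1.001
t 11.5 p [0.4573 0.0672 0.1954] F [ 0.14  0.99 -0.45] T [ 0.029 -0.046  0.018] o 0.997
```

View pics/w6.png

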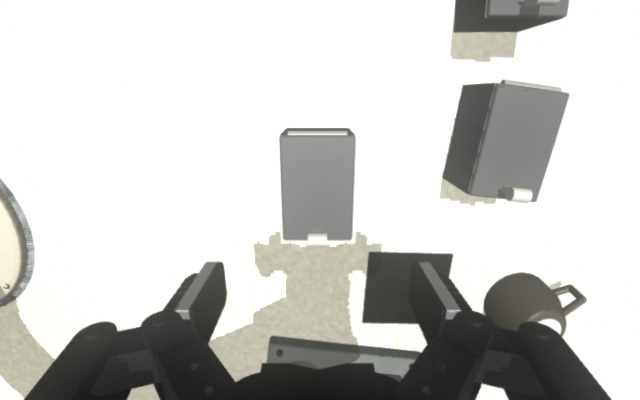

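```bash
python3 - <<'E'
from h import *
st,c=shot("wrist")
W=toplane(c,[(280,135),(355,135),(352,240),(283,240)],.067,st); print(W.mean(0))
L=(W[0]+W[1]-W[2]-W[3])/2; a=np.arctan2(L[1],L[0]);print(np.degrees(a))
m=W.mean(0); fmt(*move_to([m[0],m[1]-.001,0.026],down(a-np.pi/2)))
E
```

```text
[0.45775998 0.06796281 0.067     ]
90.03855567576151
shift [-0.008  5.647 -0.016] turn [-0.006 -0.009  0.02 ] rows>= 4.1
```

```bash
python3 -m crank '0 0 2 0 0 0 0;0 0 4 0 0 0 0;0 0 5 0 0 0 0;0 0 5.65 0 0 0 0;0 0 5.65 0 0 0 0;255 0 5.65 0 0 0 0;255 0 5.65 0 0 0 0;255 0 5.65 0 0 0 0;255 0 5.65 0 0 0 0;255 0 5.65 0 0 0 0;255 0 5.65 0 0 0 0;255 0 5.65 0 0 0 0'
python3 -m crank '255 0 -0.3 0 0 0 0;255 0 -0.7 0 0 0 0;255 0 -0.7 0 0 0 0;255 0 -0.7 0 0 0 0;255 0 -0.7 0 0 0 0'; python3 - <<'E'
from h import *
for i in range(4):
    status(); shot("wrist")
E
```

```text
time_s: 12.55
ee_pos: [0.459, 0.0676, 0.0272]
tcp_rot: [-0.707, -0.001, -0.002, 0.707]
force: [-1.0, -1.1, 3.2]
opening: 0.738
time_s: 12.97
ee_pos: [0.4588, 0.0675, 0.0483]
tcp_rot: [-0.707, -0.002, -0.002, 0.707]
force: [-0.7, -0.4, -6.4]
opening: 0.741
t 12.97 p [0.4588 0.0675 0.0483] F [-0.68 -0.44 -6.39] T [ 0.008  0.013 -0.014] o 0.741
t 13.02 p [0.4585 0.0675 0.048 ] F [-0.65 -0.1  -6.35] T [-0.005  0.027 -0.   ] o 0.743
t 13.07 p [0.4583 0.0674 0.0478] F [-0.04 -0.85 -4.86] T [-0.032  0.022  0.023] o 0.738
t 13.12 p [0.4583 0.0675 0.0477] F [ 0.08  0.1  -6.05] T [-0.005  0.026  0.053] o 0.741
```

```bash
python3 -m crank '255 0 0.4 0 0 0 0;255 0 0.64 0 0 0 0;255 0 0.68 0 0 0 0;255 0 0.68 0 0 0 0;0 0 0.67 0 0 0 0;0 0 0.67 0 0 0 0;0 0 0.67 0 0 0 0;0 0 -1.5 0 0 0 0;0 0 -3 0 0 0 0;120 0 -4 -0.6 0 0 0;120 0 -4 -1.2 0 0 0;120 0 -4 -1.2 0 0 0'; python3 - <<'E'
from h import *
st,c=shot("wrist","w7.png",None,1,1.6);status()
print(np.round(st["q"],2))
E
```

```text
time_s: 14.17
ee_pos: [0.4617, 0.0278, 0.1726]
tcp_rot: [0.707, 0.003, 0.006, -0.707]
force: [1.3, 0.2, -0.7]
opening: 0.606
t 14.22 p [0.4602 0.0294 0.1704] F [ 0.41  0.61 -0.22] T [-0.007  0.02  -0.008] o 0.536
[-0.1   0.21 -0.02  2.08  0.01  0.84 -0.13]
```

View pics/w7.png

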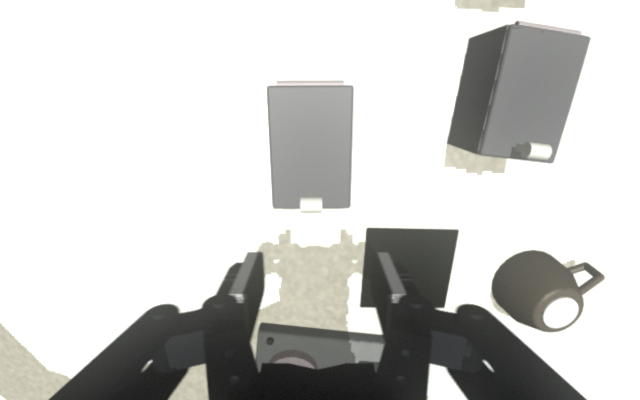

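```bash
python3 - <<'E'
from h import *
st,c=shot("wrist")
f=c["frame"]; g=f.astype(int).sum(2)
sub=c["frame"][190:220,290:335].mean(2)
m=(sub>100).astype(np.uint8); ys,xs=np.nonzero(m); print(xs.min()+290,xs.max()+290,ys.min()+190,ys.max()+190)
u=np.array([[311.5,205]])
print(toplane(c,u,.087,st))
W=toplane(c,[(268,87),(353,87),(350,208),(273,208)],.067,st); print(W.mean(0))
L=(W[0]+W[1]-W[2]-W[3])/2; a=np.arctan2(L[1],L[0]);print(np.degrees(a))
m=W.mean(0); b=m-0.038*np.array([np.cos(a),np.sin(a),0]); print(b); b[2]=.074
fmt(*move_to(b,down(a-np.pi/2),st=st))
E
```

```text
290 334 200 219
[[0.45669135 0.03190349 0.087     ]]
[0.45651562 0.06892951 0.067     ]
89.95056794217572
[0.45648284 0.03092953 0.067     ]
shift [-0.154  3.212  0.049] turn [-0.007 -0.037  0.108] rows>= 2.3
```

```bash
python3 -m crank '140 -0.13 1.5 0.04 0 0 0.1;150 -0.13 2.6 0.04 0 0 0.1;150 -0.13 3 0.04 0 0 0.1;150 -0.13 3.2 0.04 0 0 0.1;150 -0.13 3.2 0.04 0 0 0.1'; python3 - <<'E'
from h import *
st,c=shot("wrist","w8.png",None,1,1.6);status()
E
```

```text
time_s: 14.68
ee_pos: [0.4534, 0.0326, 0.0705]
tcp_rot: [-0.707, 0.003, 0.002, 0.707]
force: [0.2, -0.4, -0.2]
opening: 0.416
t 14.73 p [0.4546 0.0326 0.0718] F [0.42 0.2  0.75] T [ 0.023 -0.029 -0.032] o 0.411
```

View pics/w8.png

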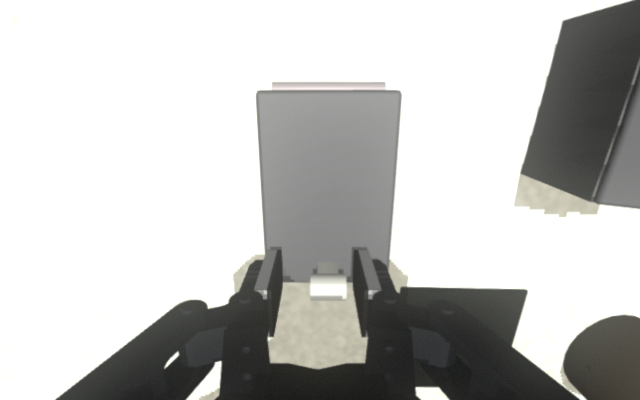

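```bash
python3 -m crank '150 0.11 -0.07 -0.03 0 0 0;180 0.11 -0.07 -0.03 0 0 0;220 0.11 -0.07 -0.03 0 0 0;220 0.11 -0.07 -0.03 0 0 0;220 0.11 -0.07 -0.03 0 0 0;220 0.11 -0.07 -0.03 0 0 0'; python3 - <<'E'
from h import *
st,c=shot("wrist","w9.png",None,1,1.6);status()
E
```

```text
time_s: 15.23
ee_pos: [0.4584, 0.0319, 0.0748]
tcp_rot: [-0.707, 0.002, 0.001, 0.708]
force: [-2.4, 1.2, 6.1]
opening: 0.167
t 15.28 p [0.4584 0.0319 0.0748] F [-1.66  0.34  7.28] T [0.059 0.411 0.011] o 0.16
```

View pics/w9.png

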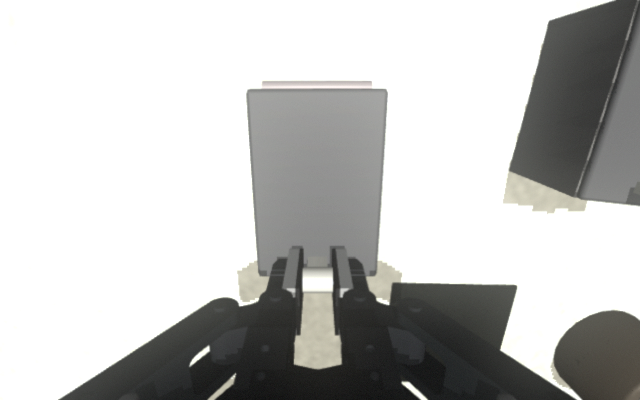

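```bash
python3 -m crank '220 0 -0.2 0.05 0 0 0;220 0 -0.45 0.15 0 0 0;220 0 -0.72 0.3 0 0 0;220 0 -1.03 0.52 0 0 0;220 0 -1.33 0.77 0 0 0;220 0 -1.33 0.77 0 0 0'; python3 - <<'E'
from h import *
st,c=shot("wrist","w10.png",None,1,1.6);status()
shot("scene","s2.png",(180,140,460,310),2.8,1.8)
E
```

```text
time_s: 15.78
ee_pos: [0.4598, 0.0574, 0.1168]
tcp_rot: [-0.706, -0.0, 0.001, 0.708]
force: [0.5, -0.3, -2.7]
opening: 0.165
t 15.83 p [0.4596 0.0568 0.1161] F [ 0.04  0.86 -2.17] T [-0.035 -0.043  0.018] o 0.163
```

View pics/w10.png

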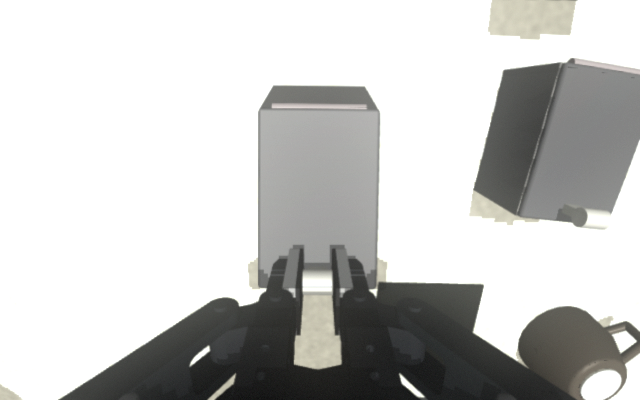

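View pics/s2.png

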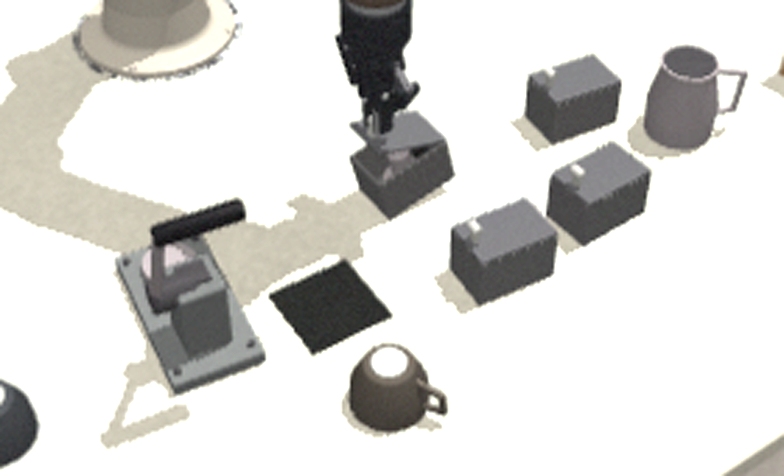

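```bash
python3 - <<'E'
from h import *
shot("scene","s3.png",(280,160,380,230),8,1.6)
shot("top","t4.png",(230,200,380,280),5,1.8)
E
```

```text
(no output)
```

View pics/s3.png

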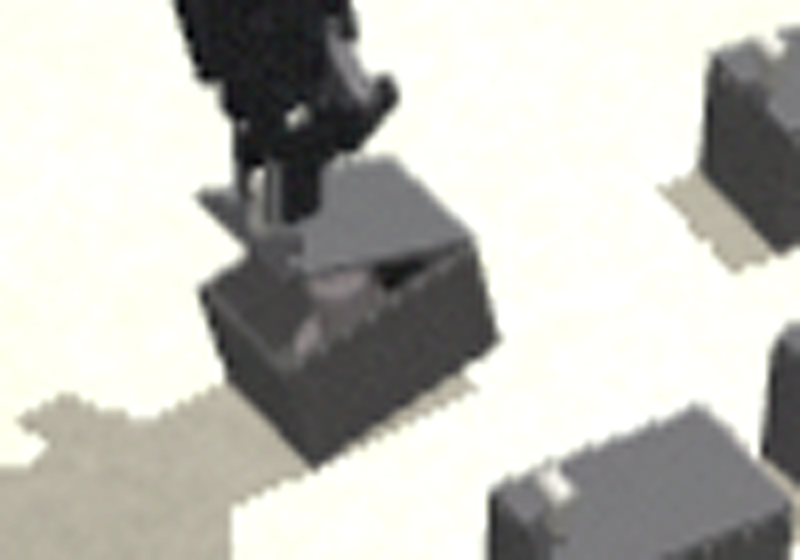

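View pics/t4.png

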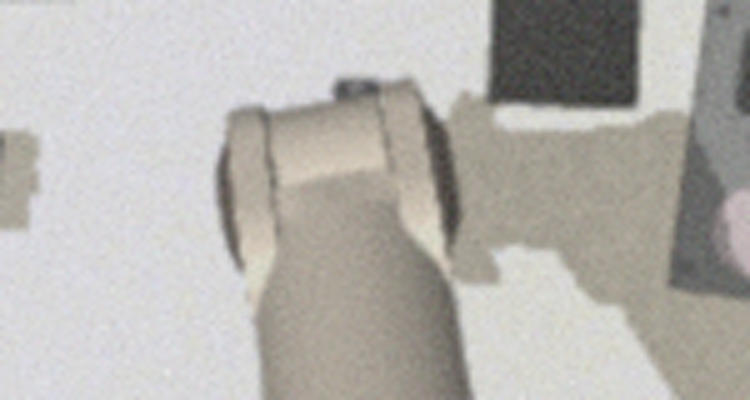

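```bash
python3 -m crank '220 0 0 -0.03 -0.8 0 0;220 0 0 -0.06 -1.6 0 0;220 0 0 -0.09 -2.4 0 0;220 0 0 -0.11 -3.2 0 0;220 0 0.01 -0.14 -4 0 0;220 0 0.02 -0.16 -4.8 0 0;220 0 0.03 -0.18 -5.4 0 0;220 0 0.05 -0.2 -6 0 0;220 0 0.05 -0.2 -6 0 0;220 0 0.05 -0.2 -6 0 0'; python3 - <<'E'
from h import *
status()
shot("scene","s4.png",(280,160,380,230),8,1.6)
E
```

```text
time_s: 16.82
ee_pos: [0.4598, 0.0488, 0.114]
tcp_rot: [0.866, -0.001, -0.001, -0.499]
force: [0.7, -2.5, 6.4]
opening: 0.163
t 16.82 p [0.4598 0.0488 0.114 ] F [ 0.71 -2.46  6.43] T [-0.5   -0.065  0.077] o 0.163
```

View pics/s4.png

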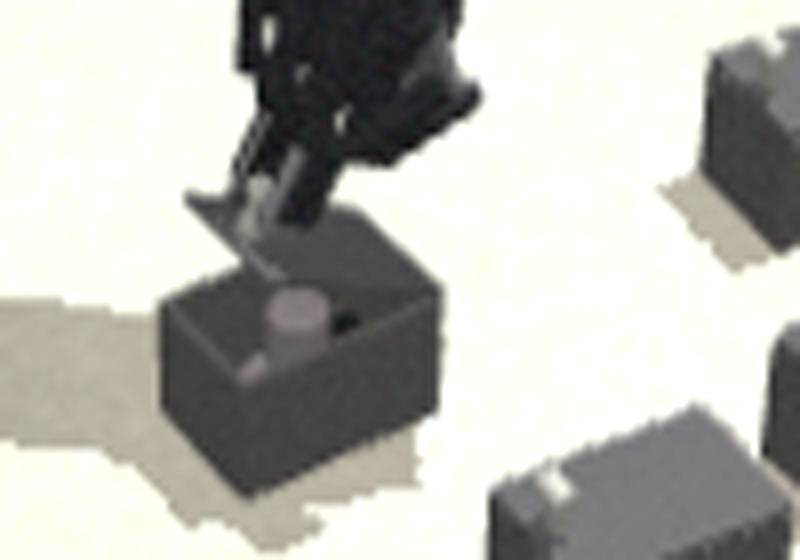

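```bash
python3 -m crank '150 0 0 0 0 0 0;100 0 0 0 0 0 0;100 0 0 0 0 0 0;100 0 -0.8 0 0 0 0;100 0 -2 0 0 0 0;100 0 -3.3 0 0 0 0;100 0 -3.3 0 0 0 0'; python3 - <<'E'
from h import *
status(); st,c=shot("wrist","w11.png",None,1,1.6)
shot("scene","s5.png",(280,160,380,230),8,1.6)
fmt(*move_to([0.459,-0.008,0.20],down(0)))
E
```

```text
time_s: 17.45
ee_pos: [0.4632, 0.1041, 0.2045]
tcp_rot: [0.864, 0.003, 0.002, -0.503]
force: [0.6, 0.8, -0.5]
opening: 0.607
t 17.45 p [0.4632 0.1041 0.2045] F [ 0.6   0.8  -0.46] T [ 0.658 -0.066  0.05 ] o 0.607
shift [-0.066  1.811 -3.102] turn [5.973e+00 1.000e-03 9.000e-03] rows>= 4.2
```

View pics/w11.png

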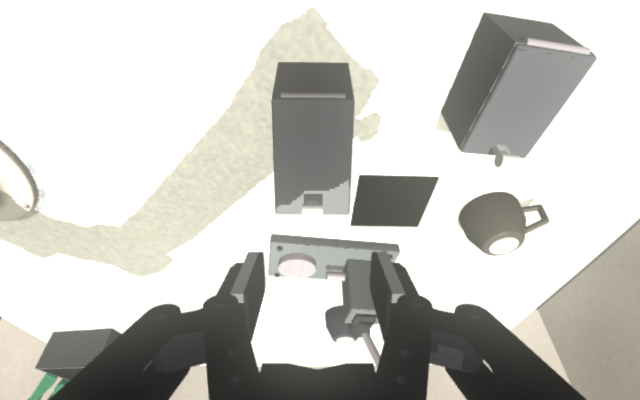

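View pics/s5.png

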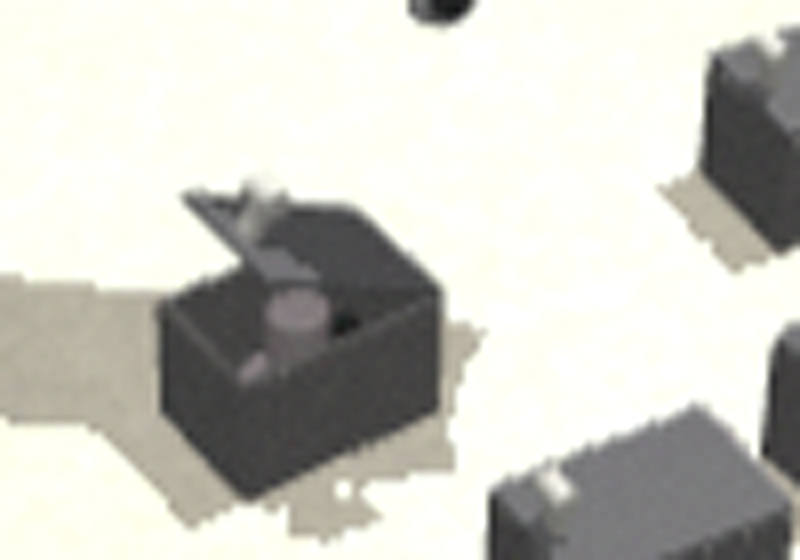

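```bash
python3 -m crank '200 -0.03 0.9 -1.5 3 0 0;255 -0.03 0.9 -1.5 3 0 0;255 -0.03 0.9 -1.5 3 0 0;255 -0.07 1.8 -3.1 6 0 0;255 -0.07 1.8 -3.1 6 0 0;255 -0.07 1.8 -3.1 6 0 0;255 -0.07 1.8 -3.1 6 0 0'; python3 - <<'E'
from h import *
status(); st,c=shot("wrist","w12.png",None,1,1.6)
fmt(*move_to([0.459,-0.008,0.085],down(0)))
E
```

```text
time_s: 18.13
ee_pos: [0.4575, -0.0144, 0.1996]
tcp_rot: [-0.706, 0.004, -0.004, 0.708]
force: [-0.6, -0.1, -0.3]
opening: -0.004
t 18.13 p [ 0.4575 -0.0144  0.1996] F [-0.63 -0.13 -0.34] T [-0.057  0.041 -0.007] o -0.004
shift [0.055 3.811 0.127] turn [-0.017 -0.103 -0.015] rows>= 2.7
```

View pics/w12.png

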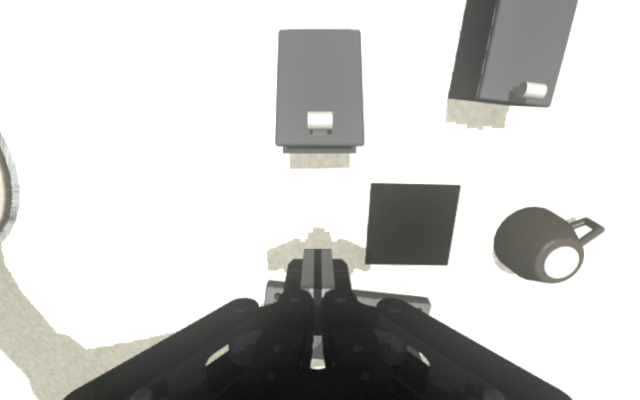

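```bash
python3 -m crank '255 0.04 1.8 0.1 0 0 0;255 0.04 3.5 0.2 0 0 0;255 0.04 3.5 0.8 0 0 0;255 0.04 3.5 1.2 0 0 0;255 0.04 3.45 1.5 0 0 0;255 0.04 3.4 1.8 0 0 0;255 0.04 3.35 2.1 0 0 0;255 0.04 3.3 2.4 0 0 0;255 0.04 3.2 2.6 0 0 0'; python3 - <<'E'
from h import *
status(); shot("scene","s6.png",(280,140,380,230),7,1.6)
E
```

```text
time_s: 18.93
ee_pos: [0.4602, 0.0677, 0.1045]
tcp_rot: [-0.706, 0.002, -0.003, 0.708]
force: [-0.8, -2.2, 3.1]
opening: -0.0
t 18.93 p [0.4602 0.0677 0.1045] F [-0.76 -2.23  3.09] T [-0.445  0.034  0.002] o -0.0
```

View pics/s6.png

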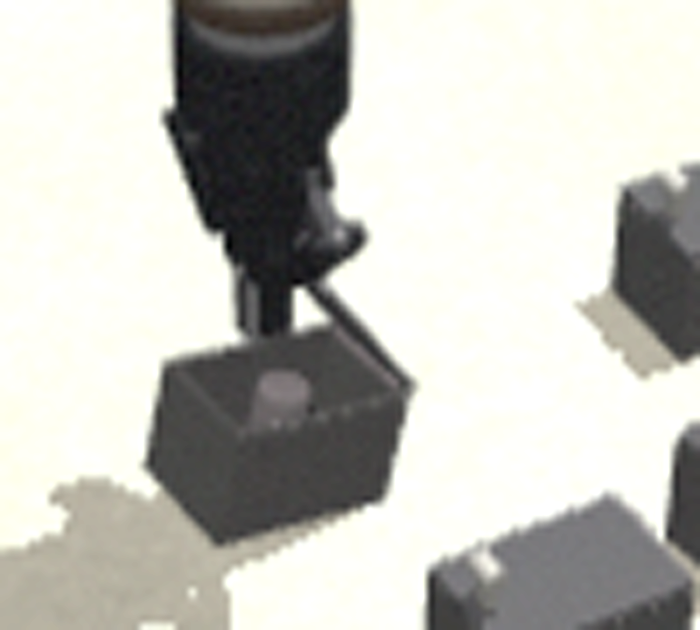

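```bash
python3 - <<'E'
from h import *
status(); st,c=shot("wrist","w13.png",None,1,1.6)
E
```

```text
t 18.98 p [0.4607 0.0688 0.1052] F [-0.13 -1.43  4.15] T [-0.348  0.121  0.03 ] o -0.003
```

View pics/w13.png

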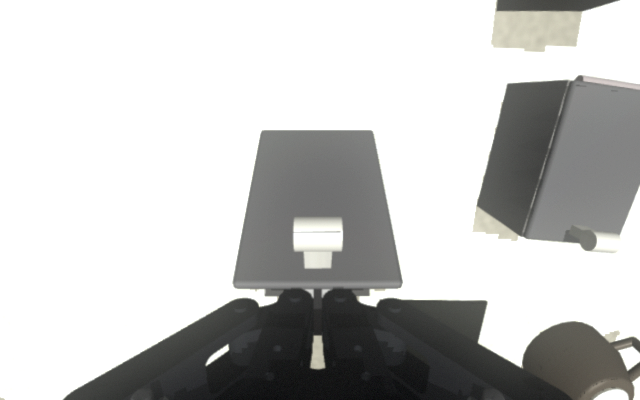

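```bash
python3 -m crank '255 0 0 -0.3 0 0 0;255 0 0 -0.6 0 0 0;255 0 0 -0.9 0 0 0;255 0 0 -1.2 0 0 0;255 0 0 -1.2 0 0 0'; python3 - <<'E'
from h import *
status(); shot("scene","s7.png",(280,140,380,230),7,1.6)
E
```

```text
time_s: 19.45
ee_pos: [0.4599, 0.0288, 0.1046]
tcp_rot: [-0.707, 0.003, -0.004, 0.708]
force: [0.2, -0.3, -0.1]
opening: 0.002
t 19.45 p [0.4599 0.0288 0.1046] F [ 0.24 -0.3  -0.14] T [-0.01  -0.026 -0.032] o 0.002
```

View pics/s7.png

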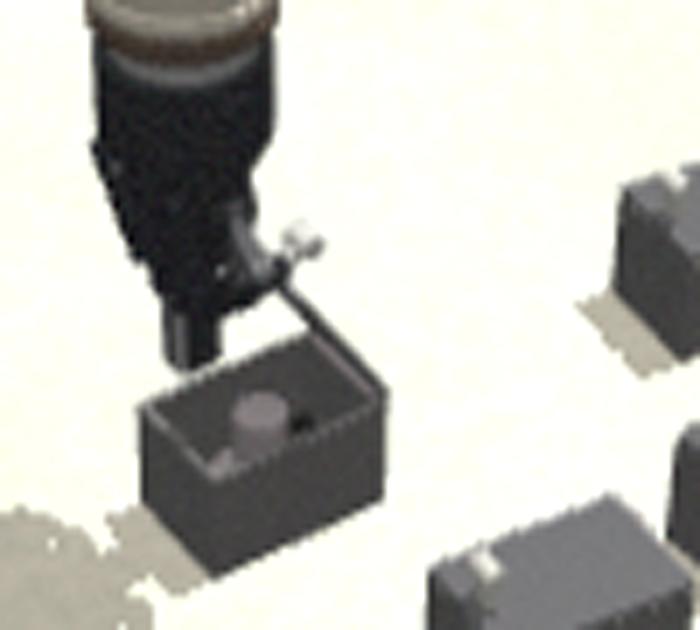

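```bash
python3 -m crank '255 0 0 -0.4 0 0 0;255 0 -0.8 -0.4 0 0 0;255 0 -0.85 -0.1 0 0 0;255 0 -0.85 0.4 0 0 0;255 0 -0.9 0.8 0 0 0;255 0 -1 1.2 0 0 0;255 0 -1.1 1.6 0 0 0;255 0 -1.2 2 0 0 0'; python3 - <<'E'
from h import *
status(); shot("scene","s8.png",(280,140,380,230),7,1.6)
E
```

```text
time_s: 20.17
ee_pos: [0.4604, 0.0914, 0.1405]
tcp_rot: [-0.706, 0.003, -0.004, 0.708]
force: [0.1, -0.6, -0.9]
opening: 0.006
t 20.17 p [0.4604 0.0914 0.1405] F [ 0.13 -0.6  -0.88] T [-0.108 -0.079 -0.006] o 0.006
```

View pics/s8.png

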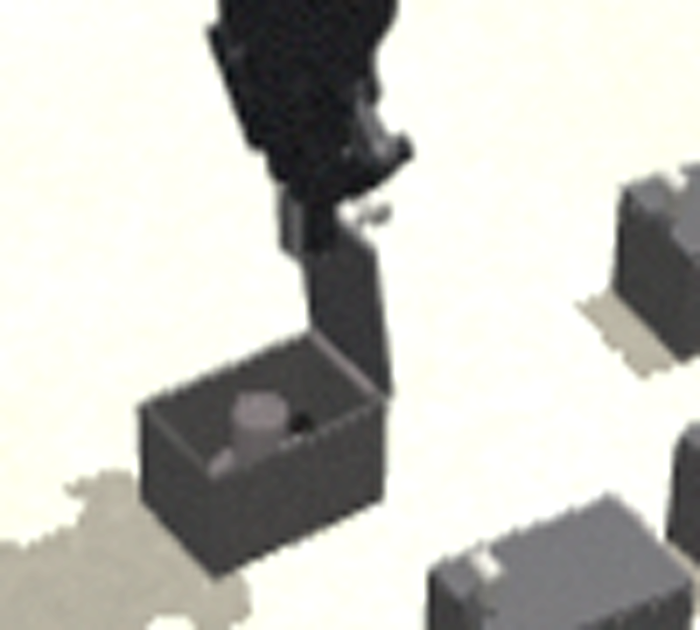

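```bash
python3 -m crank '255 0 0 0.35 0 0 0;255 0 -0.05 0.7 0 0 0;255 0 -0.05 1 0 0 0;255 0 -0.05 1.2 0 0 0;255 0 -0.05 1.3 0 0 0;255 0 -0.05 0.5 0 0 0;255 0 -1 -0.4 0 0 0;150 0 -2 -0.8 0 0 0;120 0 -2 -0.8 0 0 0'; python3 - <<'E'
from h import *
status(); shot("scene","s9.png",(280,140,380,230),7,1.6)
fmt(*move_to([0.458,0.068,0.21],down(np.pi/2)))
fmt(*move_to([0.458,0.068,0.21],down(-np.pi/2)))
E
```

```text
time_s: 20.97
ee_pos: [0.4638, 0.0668, 0.2056]
tcp_rot: [-0.705, 0.001, -0.008, 0.709]
force: [0.4, -0.2, -0.0]
opening: 0.276
t 20.97 p [0.4638 0.0668 0.2056] F [ 0.39 -0.21 -0.05] T [ 0.006 -0.048  0.006] o 0.276
shift [-0.161 -0.211 -0.017] turn [  0.024 -18.124   0.123] rows>= 12.7
shift [-0.161 -0.211 -0.017] turn [-0.123 17.876  0.024] rows>= 12.5
```

View pics/s9.png

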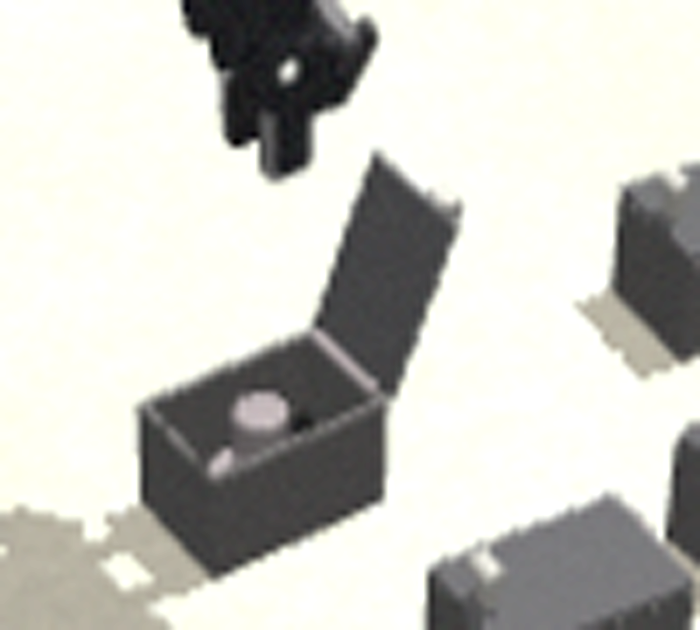

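```bash
python3 -m crank '100 -0.16 -0.2 0 0 -6 0;100 -0.16 -0.2 0 0 -6 0;100 -0.16 -0.2 0 0 -6 0;100 -0.16 -0.2 0 0 -6 0;100 -0.16 -0.2 0 0 -12 0;100 -0.16 -0.2 0 0 -12 0;100 -0.16 -0.2 0 0 -12 0;100 -0.16 -0.2 0 0 -12 0;100 -0.16 -0.2 0 0 -18.1 0;100 -0.16 -0.2 0 0 -18.1 0;100 -0.16 -0.2 0 0 -18.1 0;100 -0.16 -0.2 0 0 -18.1 0'; python3 - <<'E'
from h import *
st=status(); print(np.round(st["q"],2)); shot("wrist","w14.png",None,1,1.6)
fmt(*move_to([0.458,0.068,0.21],down(np.pi/2)))
E
```

```text
time_s: 22.02
ee_pos: [0.4574, 0.0691, 0.2086]
tcp_rot: [0.518, 0.485, -0.479, -0.517]
force: [-0.3, -0.4, -0.1]
opening: 0.607
t 22.02 p [0.4574 0.0691 0.2086] F [-0.28 -0.42 -0.13] T [ 0.019 -0.    -0.006] o 0.607
[-0.17  0.16 -0.04  2.04  0.    0.93  1.29]
shift [-0.034 -0.045 -0.022] turn [ 0.074 -0.725  0.066] rows>= 0.5
```

View pics/w14.png

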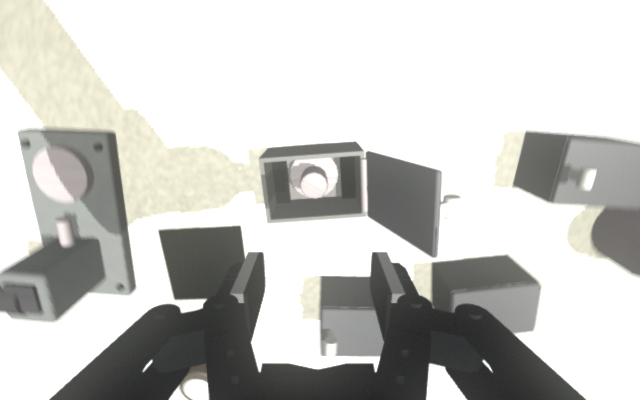

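```bash
python3 - <<'E'
from h import *
st,c=shot("wrist"); shot("wrist","w15.png",(240,130,460,260),3.5,1.6)
print(toplane(c,[(314,184)],.057,st))
print(proj(c,[[0.458,.0678,.057]],st))
E
```

```text
[[0.45745824 0.06640085 0.057     ]]
[[315.51400797 184.45986343]]
```

View pics/w15.png

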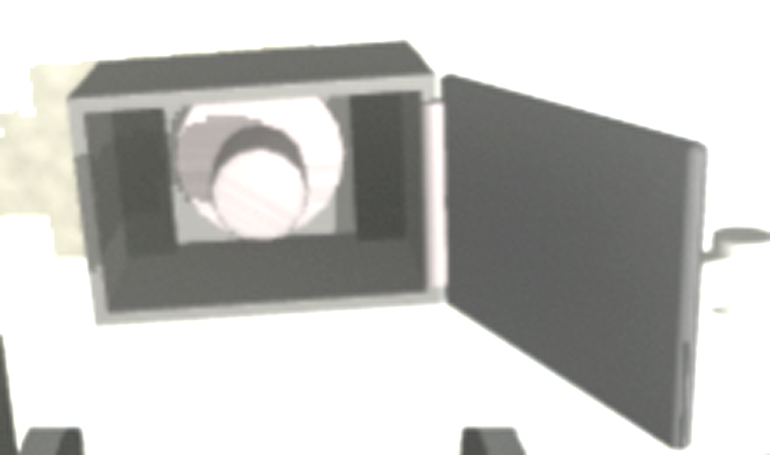

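```bash
python3 - <<'E'
from h import *
fmt(*move_to([0.457,0.0667,0.12],down(np.pi/2)))
E
```

```text
shift [-0.092  2.961  0.03 ] turn [ 0.076 -0.922  0.067] rows>= 2.1
```

```bash
python3 -m crank '125 -0.09 0 0.03 0.07 -0.9 0.07;125 -0.09 1.5 0.03 0.07 -0.9 0.07;125 -0.09 2.9 0.03 0.07 -0.9 0.07;125 -0.09 2.96 0.03 0.07 -0.9 0.07;125 -0.09 2.96 0.03 0.07 -0.9 0.07'; python3 - <<'E'
from h import *
st=status(); shot("wrist","w16.png",None,1,1.6)
fmt(*move_to([0.457,0.0667,0.024],down(np.pi/2)))
E
```

```text
time_s: 22.58
ee_pos: [0.4541, 0.0664, 0.1176]
tcp_rot: [-0.5, -0.497, 0.501, 0.502]
force: [-0.2, -0.8, -0.3]
opening: 0.511
t 22.58 p [0.4541 0.0664 0.1176] F [-0.17 -0.77 -0.3 ] T [ 0.065  0.049 -0.021] o 0.511
shift [ 1.00e-03  3.19e+00 -3.50e-02] turn [-0.028 -0.042 -0.009] rows>= 2.3
```

View pics/w16.png

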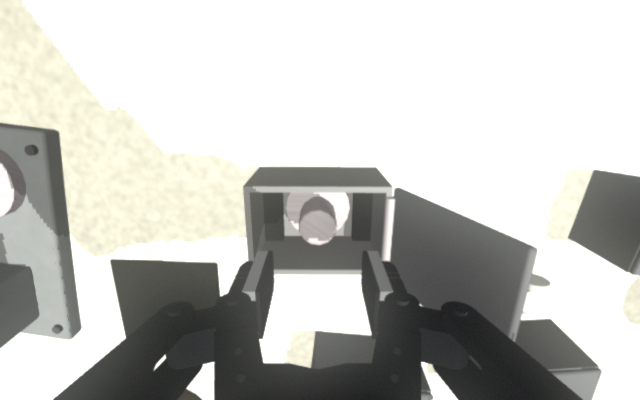

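```bash
python3 -m crank '125 0 1 -0.03 0 0 0;125 0 2 -0.03 0 0 0;125 0 2.7 -0.03 0 0 0;125 0 3.15 -0.03 0 0 0;125 0 3.15 -0.03 0 0 0;125 0 3.15 -0.03 0 0 0'; python3 - <<'E'
from h import *
st=status(); shot("wrist","w17.png",None,1,1.6)
E
```

```text
time_s: 23.13
ee_pos: [0.4583, 0.067, 0.0267]
tcp_rot: [-0.501, -0.499, 0.499, 0.501]
force: [-0.2, 0.4, -0.1]
opening: 0.51
t 23.13 p [0.4583 0.067  0.0267] F [-0.21  0.38 -0.11] T [ 0.    -0.044  0.052] o 0.51
```

View pics/w17.png

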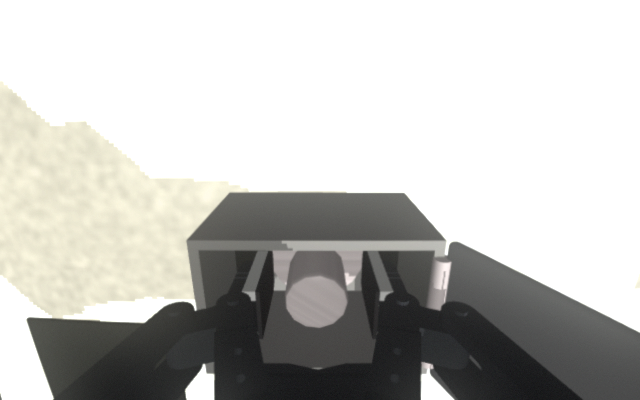

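Well aligned. Grip and lift.

```bash
python3 -m crank '190 0 0 0 0 0 0;255 0 0 0 0 0 0;255 0 0 0 0 0 0;255 0 0 0 0 0 0;255 0 0 0 0 0 0;255 0 -0.3 0 0 0 0;255 0 -0.7 0 0 0 0;255 0 -1.2 0 0 0 0;255 0 -2 0 0 0 0;255 0 -3 0 0 0 0;255 0 -4.2 0 0 0 0;255 0 -4.2 0 0 0 0'; python3 - <<'E'
from h import *
st=status(); shot("scene","s10.png",(180,110,420,290),3,1.6); shot("wrist","w18.png",None,1,1.6)
E
```

```text
time_s: 24.18
ee_pos: [0.4629, 0.068, 0.16]
tcp_rot: [0.504, 0.502, -0.495, -0.499]
force: [1.7, 0.2, -3.3]
opening: 0.295
t 24.18 p [0.4629 0.068  0.16  ] F [ 1.66  0.16 -3.27] T [ 0.038 -0.18  -0.052] o 0.295
```

View pics/s10.png

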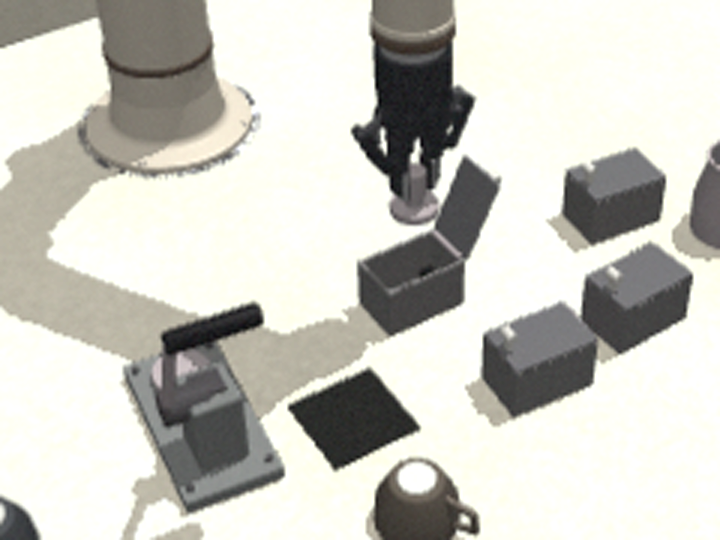

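View pics/w18.png

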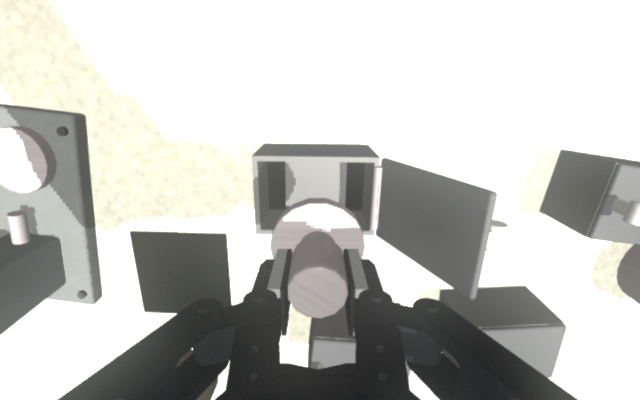

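```bash
python3 - <<'E'
from h import *
st,c=shot("top","t5.png",(340,160,440,280),6,1.8)
img=cv2.imread("pics/top0.png")
def an(img):
    sub=cv2.resize(img[225:270,355:405],None,fx=8,fy=8,interpolation=cv2.INTER_CUBIC).astype(int)
    r,b,g=sub[:,:,2],sub[:,:,0],sub[:,:,1]
    m=((r-g)>4).astype(np.uint8)
    m=cv2.morphologyEx(m,cv2.MORPH_OPEN,np.ones((25,25)))
    m=cv2.morphologyEx(m,cv2.MORPH_CLOSE,np.ones((25,25)))
    cn=max(cv2.findContours(m,cv2.RETR_EXTERNAL,cv2.CHAIN_APPROX_NONE)[0],key=cv2.contourArea)
    e=cv2.fitEllipse(cn); uv=np.array(e[0])/8+[355-.44,225-.44]; return uv,np.array(e[1])/8
for im in (img,c["frame"][:,:,::-1]):
    uv,ax=an(im); print(uv,ax,toplane(c,[uv],.03))
# base corners from holes (z ~?)
E
```

```text
[379.39159447 246.85371643] [11.97451305 15.91840649] [[ 0.43011108 -0.19680212  0.03      ]]
[382.5641256  240.98357826] [5.7959671  9.79334164] [[ 0.44918954 -0.20713852  0.03      ]]
```

View pics/t5.png

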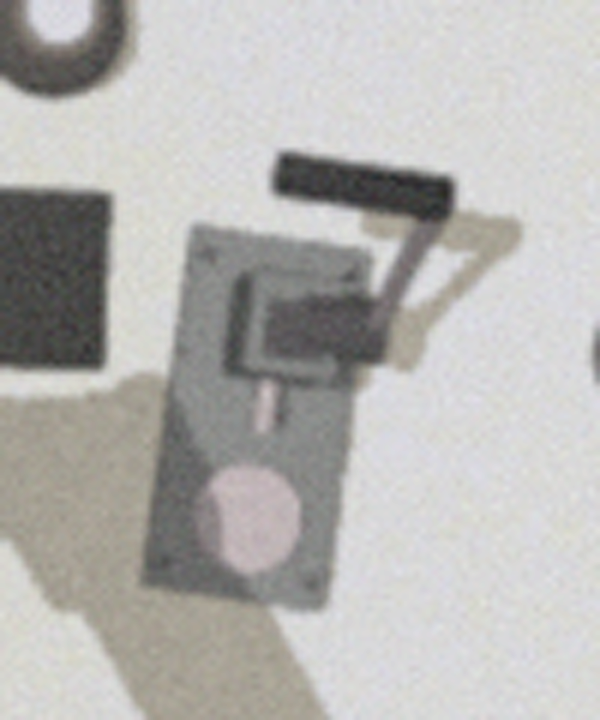

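```bash
python3 - <<'E'
from h import *
st,c=shot("top")
p=lambda x,y,z: toplane(c,[((x+.5)/6-.5+340,(y+.5)/6-.5+160)],z)[0]
print("anvil",p(249,519.5,.03))
a=[p(*q,.015) for q in [(190,225),(373,248),(328,612),(141,585)]]; print(np.round(a,4))
ax=(a[0]+a[1]-a[2]-a[3])/2; print("len",np.linalg.norm(ax),"yaw",np.degrees(np.arctan2(ax[1],ax[0])), "centre",np.mean(a,0))
b0,b1=p(274,172,.233),p(456,197,.233); print("bar",b0,b1,np.linalg.norm(b1-b0),(b0+b1)/2)
sc=shot("scene","s11.png",(200,190,300,290),6,1.8)[1]
E
```

```text
anvil [ 0.43237219 -0.20230658  0.03      ]
[[ 0.5932 -0.172   0.015 ]
 [ 0.5813 -0.2728  0.015 ]
 [ 0.3821 -0.2476  0.015 ]
 [ 0.396  -0.1454  0.015 ]]
len 0.19989664107094815 yaw -7.448290108394022 centre [ 0.48815303 -0.20943511  0.015     ]
bar [ 0.60091644 -0.18539557  0.233     ] [ 0.5897842  -0.27167639  0.233     ] 0.08699601134578054 [ 0.59535032 -0.22853598  0.233     ]
```

View pics/s11.png

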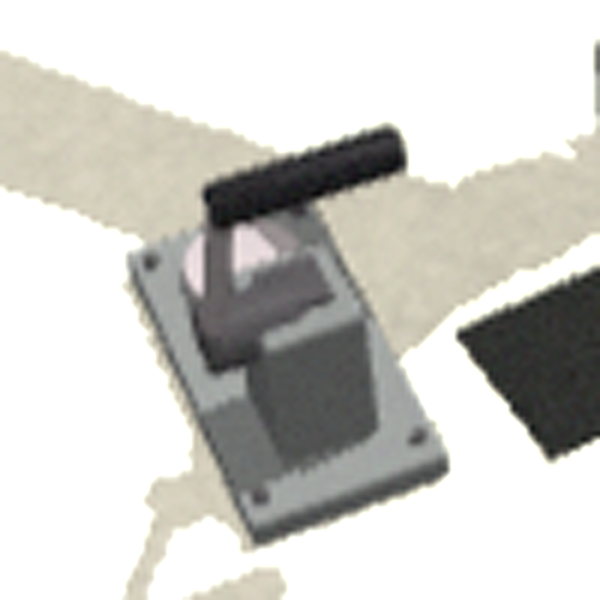

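```bash
python3 - <<'E'
from h import *
fmt(*move_to([0.4324,-0.2023,0.13],down(np.radians(82.5))))
E
```

```text
shift [-8.976  0.741  0.784] turn [-0.023  1.45  -0.01 ] rows>= 6.5
```

```bash
python3 -m crank '255 -1 0 0.1 0 0.2 0;255 -2 0 0.2 0 0.4 0;255 -3.2 0 0.3 0 0.6 0;255 -4.4 0 0.4 0 0.8 0;255 -5.6 0.1 0.5 0 1 0;255 -6.8 0.3 0.6 0 1.2 0;255 -7.8 0.5 0.7 0 1.45 0;255 -8.6 0.7 0.78 0 1.45 0;255 -8.98 0.74 0.78 0 1.45 0;255 -8.98 0.74 0.78 0 1.45 0;255 -8.98 0.74 0.78 0 1.45 0'; python3 - <<'E'
from h import *
st=status(); st,c=shot("wrist","w19.png",None,1,1.6)
fmt(*move_to([0.4324,-0.2023,0.0535],down(np.radians(82.5)),st=st))
print(proj(c,[[0.4324,-0.2023,0.03]],st))
E
```

```text
time_s: 25.35
ee_pos: [0.4311, -0.2024, 0.1284]
tcp_rot: [-0.531, -0.464, 0.467, 0.533]
force: [0.1, 0.8, -4.0]
opening: 0.296
t 25.35 p [ 0.4311 -0.2024  0.1284] F [ 0.12  0.75 -3.97] T [ 0.049 -0.068 -0.036] o 0.296
shift [ 0.01   2.497 -0.057] turn [-0.064 -0.022 -0.002] rows>= 1.8
[[318.27253862 204.73851299]]
```

View pics/w19.png

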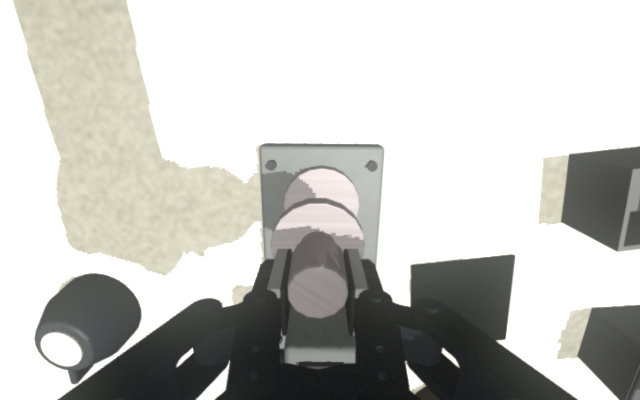

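```bash
python3 - <<'E'
from h import *
st,c=shot("wrist","w20.png",(240,130,400,330),3,1.6)
f=c["frame"]; 
print(toplane(c,[(284,200),(359,200),(321.5,167)],.03,st))
print(toplane(c,[(270,240),(364,240),(317,199)],st["ee_pos"][2]-.0227+.010,st), st["ee_pos"])
E
```

```text
[[ 0.42563805 -0.22757251  0.03      ]
 [ 0.433316   -0.16894318  0.03      ]
 [ 0.4032541  -0.19493751  0.03      ]]
[[ 0.42058812 -0.22572056  0.11604449]
 [ 0.42705104 -0.17636728  0.11604449]
 [ 0.40124742 -0.19808268  0.11604449]] [ 0.43154605 -0.20141741  0.12874449]
```

View pics/w20.png

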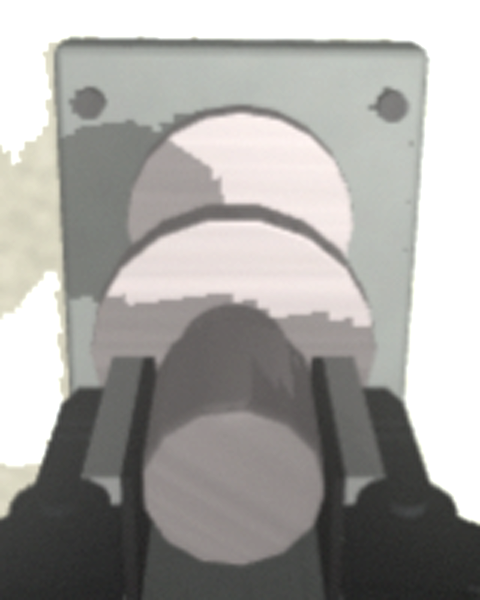

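```bash
python3 -m crank '255 0.06 0.8 -0.06 0 0 0;255 0.06 1.6 -0.06 0 0 0;255 0.06 2.1 -0.06 0 0 0;255 0.06 2.35 -0.06 0 0 0;255 0.06 2.42 -0.06 0 0 0;255 0.06 2.42 -0.06 0 0 0'; python3 - <<'E'
from h import *
st=status(); st,c=shot("wrist","w21.png",None,1,1.6); status()
E
```

```text
time_s: 25.95
ee_pos: [0.4335, -0.1979, 0.0564]
tcp_rot: [-0.529, -0.466, 0.468, 0.533]
force: [0.4, -0.1, -4.2]
opening: 0.297
t 25.95 p [ 0.4335 -0.1979  0.0564] F [ 0.43 -0.15 -4.22] T [ 0.    -0.025  0.071] o 0.297
t 26.0 p [ 0.4342 -0.1986  0.0568] F [ 0.13  0.44 -4.54] T [ 0.036 -0.06  -0.01 ] o 0.298
```

View pics/w21.png

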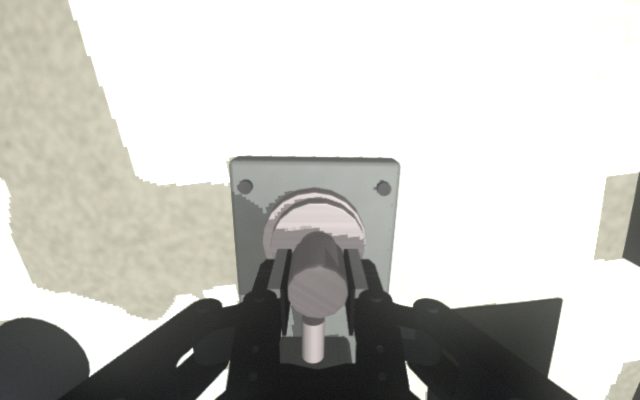

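```bash
python3 -m crank '255 -0.07 0 0 0 0 0;255 -0.07 0 0 0 0 0;255 -0.07 0 0 0 0 0'; python3 - <<'E'
from h import *
st,c=shot("wrist","w22.png",(240,160,390,280),5,1.6); status()
E
```

```text
time_s: 26.25
ee_pos: [0.4346, -0.2009, 0.0574]
tcp_rot: [-0.53, -0.466, 0.467, 0.532]
force: [0.3, -0.1, -3.4]
opening: 0.296
t 26.3 p [ 0.4344 -0.2009  0.0573] F [ 0.7   0.31 -4.67] T [-0.021 -0.003 -0.056] o 0.292
```

View pics/w22.png

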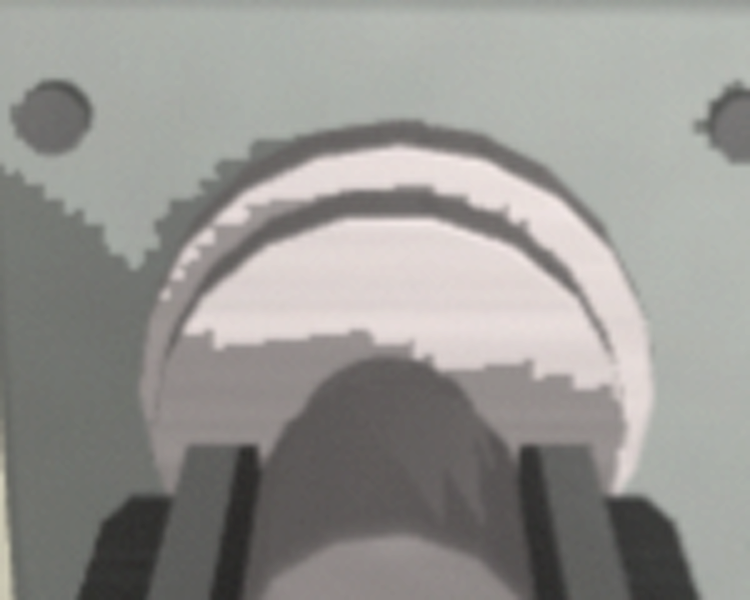

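```bash
python3 - <<'E'
from h import *
st,c=shot("wrist")
z=st["ee_pos"][2]-.0227
print(toplane(c,[(319.5,188.6)],.03,st),toplane(c,[(318,197.8)],z,st),toplane(c,[(318,203)],z+.01,st))
print(toplane(c,[(268.6,238),(370.4,238)],.03,st).mean(0),toplane(c,[(270.6,242),(365,242)],z+.01,st).mean(0))
E
```

```text
[[ 0.40297664 -0.19610294  0.03      ]] [[ 0.40668808 -0.19741603  0.03458217]] [[ 0.40631669 -0.19739171  0.04458217]]
[ 0.43238428 -0.19980389  0.03      ] [ 0.42793618 -0.20025386  0.04458217]
```

```bash
python3 -m crank '255 0.02 0.08 0 0 0 0;255 0.02 0.14 0 0 0 0;255 0.02 0.16 0 0 0 0;255 0.02 0.16 0 0 0 0'; python3 - <<'E'
from h import *
status()
E
python3 -m crank '150 0 0 0 0 0 0;110 0 0 0 0 0 0;110 0 0 0 0 0 0;110 0 0 0 0 0 0;110 0 -0.8 0 0 0 0;110 0 -2 0 0 0 0;110 0 -3.5 0 0 0 0;110 0 -5 0 0 0 0;110 0 -6.5 0 0 0 0;110 0 -6.5 0 0 0 0'
python3 - <<'E'
from h import *
status()
st,c=shot("wrist","w23.png",None,1,1.6)
shot("scene","s12.png",(200,180,320,290),6,1.8)
E
```

```text
time_s: 26.68
ee_pos: [0.4345, -0.2006, 0.0554]
tcp_rot: [-0.53, -0.466, 0.467, 0.532]
force: [-11.2, 3.6, 33.6]
opening: 0.296
t 26.68 p [ 0.4345 -0.2006  0.0554] F [-11.25   3.58  33.59] T [0.827 2.279 0.   ] o 0.296
time_s: 27.52
ee_pos: [0.4383, -0.2023, 0.2568]
tcp_rot: [0.534, 0.468, -0.465, -0.529]
force: [0.4, -0.5, -1.3]
opening: 0.57
t 27.52 p [ 0.4383 -0.2023  0.2568] F [ 0.38 -0.53 -1.32] T [-0.027 -0.061  0.002] o 0.57
```

View pics/w23.png

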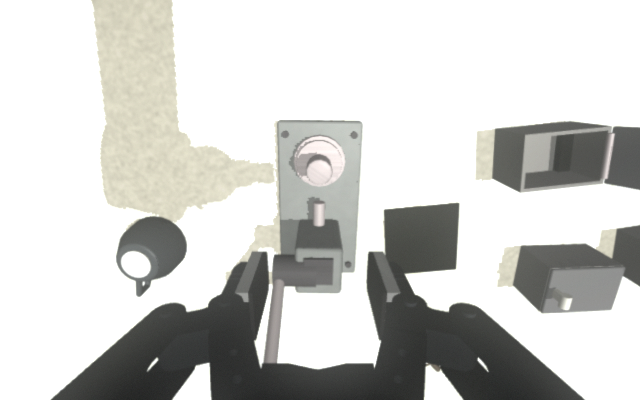

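View pics/s12.png

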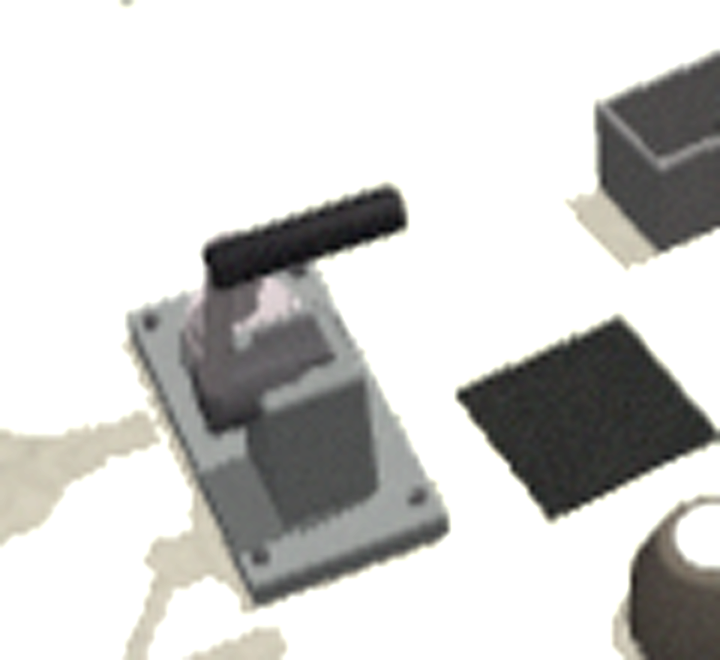

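```bash
python3 - <<'E'
from h import *
st,c=shot("wrist","w24.png",(270,110,370,200),7,1.6)
shot("top","t6.png",(340,160,440,280),6,1.8)
E
```

```text
(no output)
```

View pics/w24.png

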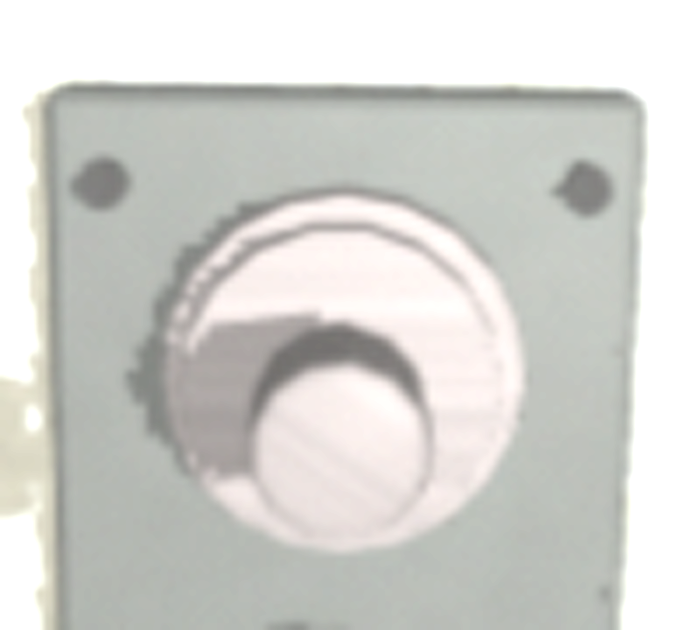

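View pics/t6.png

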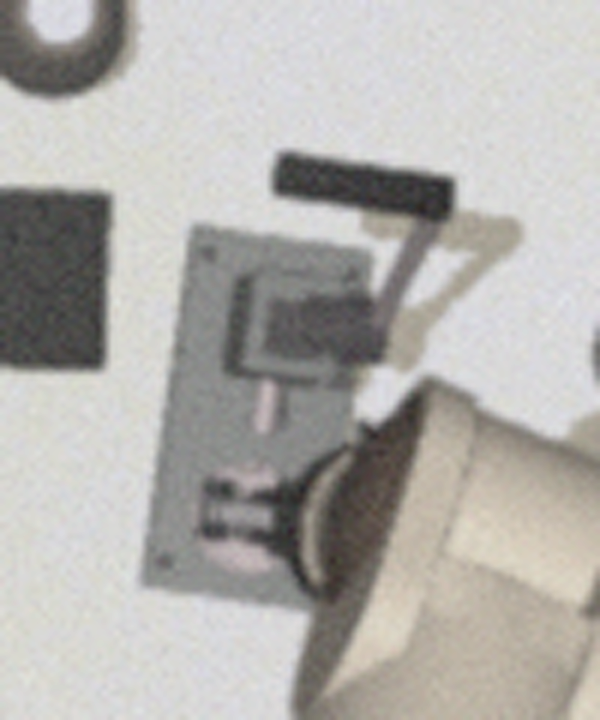

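```bash
python3 - <<'E'
from h import *
fmt(*move_to([0.597,-0.2155,0.32],down(np.radians(-7.5))))
E
```

```text
shift [ 0.201 -2.366 -5.427] turn [-0.037 18.025 -0.022] rows>= 12.6
```

```bash
python3 -m crank '110 0 -2.3 0 0 2 0;110 0 -2.3 0 0 4 0;110 0 -2.37 -1 0 6 0;110 0 -2.37 -2 0 8 0;110 0 -2.37 -3 0 10 0;110 0 -2.37 -4 0 12 0;110 0.1 -2.37 -5 0 14 0;110 0.2 -2.37 -5.4 0 16 0;110 0.2 -2.37 -5.43 0 18 0;110 0.2 -2.37 -5.43 0 18 0;110 0.2 -2.37 -5.43 0 18 0;110 0.2 -2.37 -5.43 0 18 0'; python3 - <<'E'
from h import *
st=status();print(np.round(st["q"],2)); st,c=shot("wrist","w25.png",None,1,1.6)
fmt(*move_to([0.597,-0.2155,0.32],down(np.radians(-7.5))))
print(proj(c,[[.597,-.2155,.233]],st))
E
```

```text
time_s: 28.72
ee_pos: [0.5961, -0.2152, 0.3162]
tcp_rot: [-0.706, 0.026, -0.02, 0.707]
force: [0.7, 0.6, -0.6]
opening: 0.571
t 28.72 p [ 0.5961 -0.2152  0.3162] F [ 0.66  0.63 -0.65] T [-0.013 -0.02   0.055] o 0.571
[ 0.06  0.39  0.33  1.5  -0.13  1.28  0.34]
shift [ 0.032 -0.122 -0.009] turn [-0.016  0.679 -0.102] rows>= 0.5
[[319.53729231 208.63902264]]
```

View pics/w25.png

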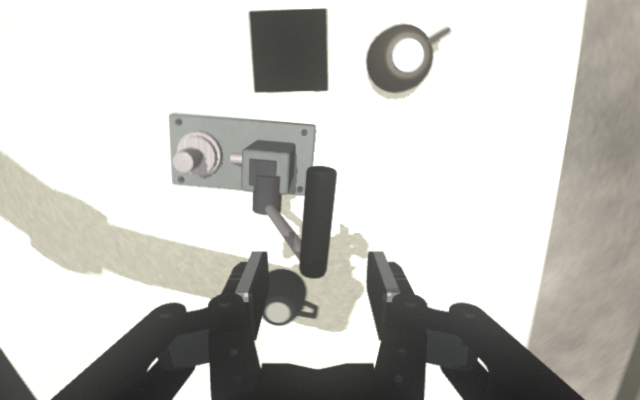

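```bash
python3 -m crank '110 0.03 1 0 0 0.68 -0.1;110 0.03 2 0 0 0.68 -0.1;110 0.03 3 0 0 0.68 -0.1;110 0.03 3.45 0 0 0.68 -0.1;110 0.03 3.45 0 0 0.68 -0.1'; python3 - <<'E'
from h import *
st=status(); st,c=shot("wrist","w26.png",None,1,1.6)
shot("scene","s13.png",(180,160,340,290),4.5,1.8);status()
E
```

```text
time_s: 29.18
ee_pos: [0.592, -0.2134, 0.2059]
tcp_rot: [-0.704, 0.049, -0.041, 0.707]
force: [-0.1, 0.8, -0.5]
opening: 0.568
t 29.18 p [ 0.592  -0.2134  0.2059] F [-0.13  0.83 -0.47] T [-0.003  0.049 -0.024] o 0.568
t 29.28 p [ 0.5951 -0.2148  0.2111] F [-0.41  0.42  0.33] T [-0.039 -0.044 -0.008] o 0.57
```

View pics/w26.png

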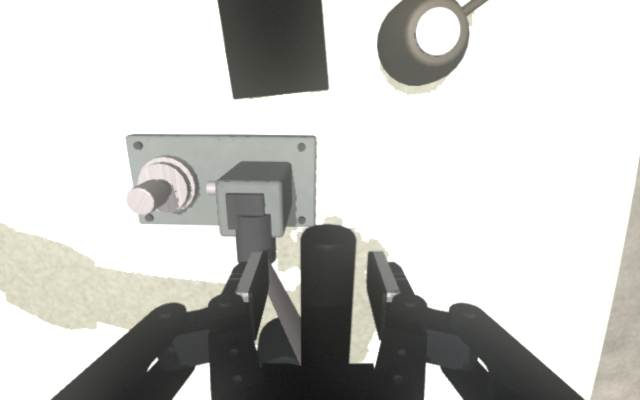

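View pics/s13.png

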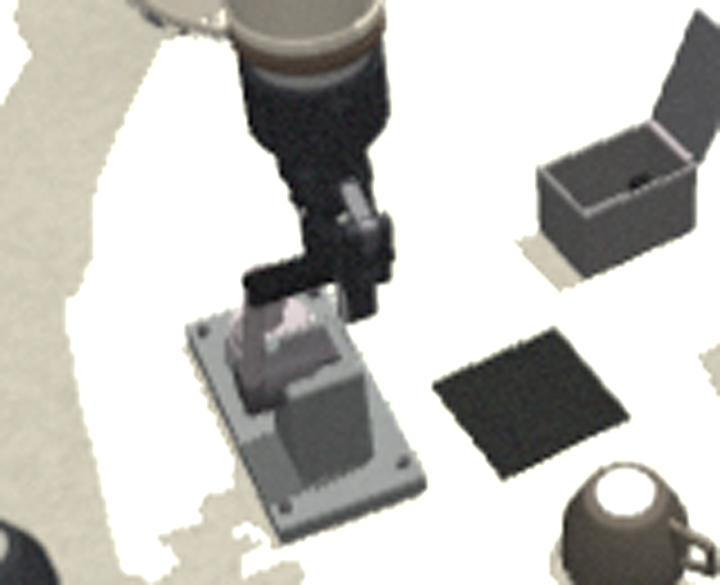

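```bash
python3 -m crank '155 0 0 0 0 0 0;155 0 0 0 0 0 0;155 -0.5 -0.1 0 0 0 0;155 -0.95 -0.25 0 0 0 0;155 -1.4 -0.32 0 0 0 0;155 -1.95 -0.35 0 0 0 0;155 -2.5 -0.35 0 0 0 0;155 -2.94 -0.3 0 0 0 0;155 -3.4 -0.2 0 0 0 0;155 -3.9 0 0 0 0 0;155 -4.2 0.1 0 0 0 0;155 -4.2 0.1 0 0 0 0'; python3 - <<'E'
from h import *
st=status(); st,c=shot("wrist","w27.png",None,1,1.6);status()
shot("scene","s14.png",(180,160,340,290),4.5,1.8)
E
```

```text
time_s: 30.28
ee_pos: [0.4716, -0.1992, 0.2107]
tcp_rot: [-0.705, 0.045, -0.047, 0.706]
force: [5.5, -1.9, 2.8]
opening: 0.39
t 30.28 p [ 0.4716 -0.1992  0.2107] F [ 5.5  -1.94  2.76] T [-0.227 -1.256 -0.092] o 0.39
t 30.33 p [ 0.4726 -0.1993  0.2109] F [ 5.65 -1.38  3.7 ] T [-0.256 -1.303 -0.02 ] o 0.392
```

View pics/w27.png

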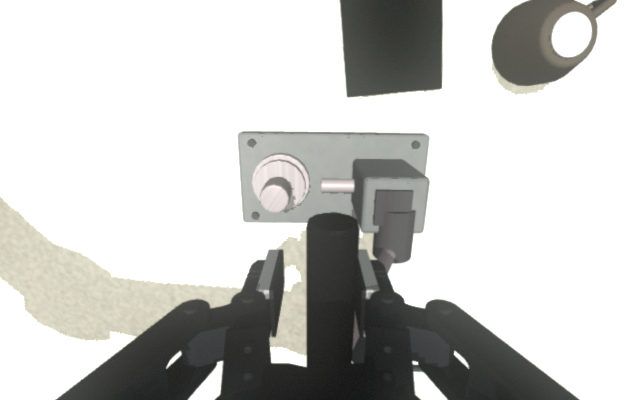

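View pics/s14.png

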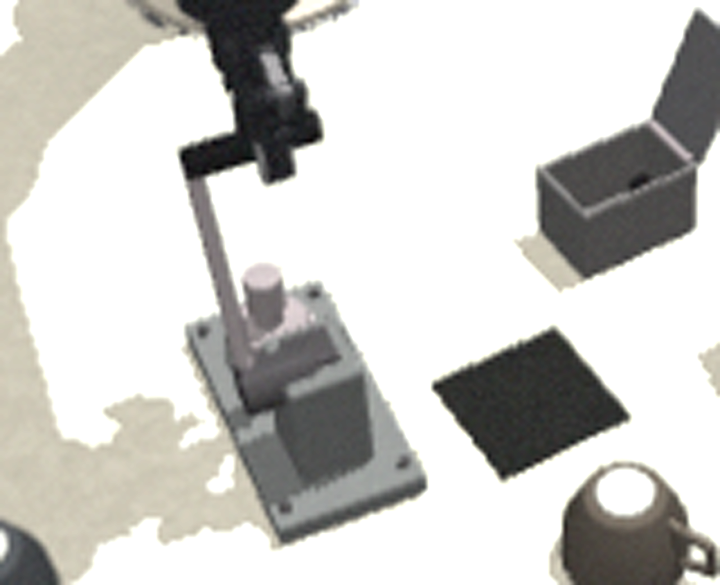

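```bash
python3 -m crank '155 -0.15 0.04 0 0 0 0;155 -0.3 0.08 0 0 0 0;155 -0.4 0.12 0 0 0 0;155 -0.4 0.12 0 0 0 0'; python3 - <<'E'
from h import *
status()
E
```

```text
time_s: 30.72
ee_pos: [0.4643, -0.1982, 0.2084]
tcp_rot: [0.706, -0.042, 0.049, -0.705]
force: [9.1, -0.1, -2.8]
opening: 0.394
t 30.72 p [ 0.4643 -0.1982  0.2084] F [ 9.13 -0.08 -2.79] T [-0.249 -1.777 -0.039] o 0.394
```

```bash
python3 -m crank '155 -0.15 0.04 0 0 0 0;155 -0.3 0.08 0 0 0 0;155 -0.3 0.08 0 0 0 0'; python3 - <<'E'
from h import *
status()
E
```

```text
time_s: 30.97
ee_pos: [0.4609, -0.1978, 0.2078]
tcp_rot: [0.707, -0.038, 0.052, -0.704]
force: [13.7, -1.8, -6.9]
opening: 0.392
t 30.97 p [ 0.4609 -0.1978  0.2078] F [13.69 -1.76 -6.91] T [-0.504 -2.813 -0.07 ] o 0.392
```

```bash
python3 -m crank '155 -0.2 0.02 0 0 0 0;155 -0.4 0.05 0 0 0 0;155 -0.4 0.05 0 0 0 0;155 -0.4 0.05 0 0 0 0'; python3 - <<'E'
from h import *
status();  st,c=shot("wrist","w28.png",None,1,1.6);shot("scene","s15.png",(180,160,340,290),4.5,1.8)
E
```

```text
time_s: 31.3
ee_pos: [0.4609, -0.1979, 0.2093]
tcp_rot: [0.709, -0.029, 0.059, -0.702]
force: [31.6, -5.5, -17.7]
opening: 0.393
t 31.3 p [ 0.4609 -0.1979  0.2093] F [ 31.59  -5.53 -17.71] T [-1.002 -5.935 -0.095] o 0.393
```

View pics/s15.png

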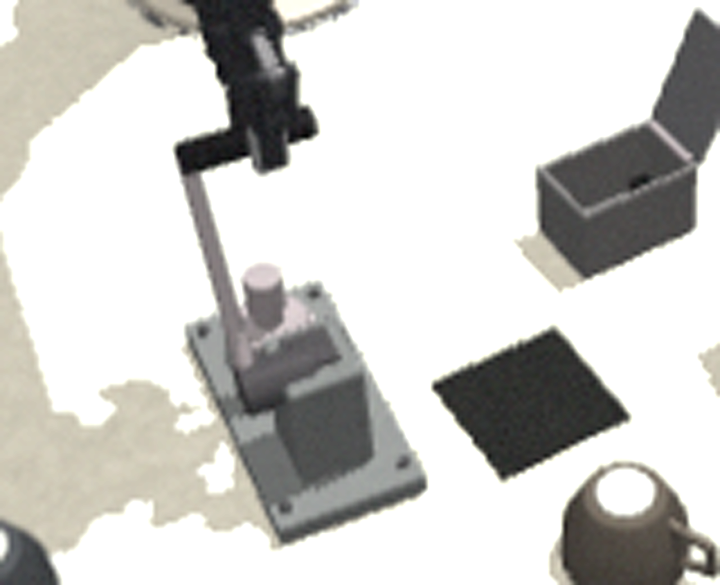

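View pics/w28.png

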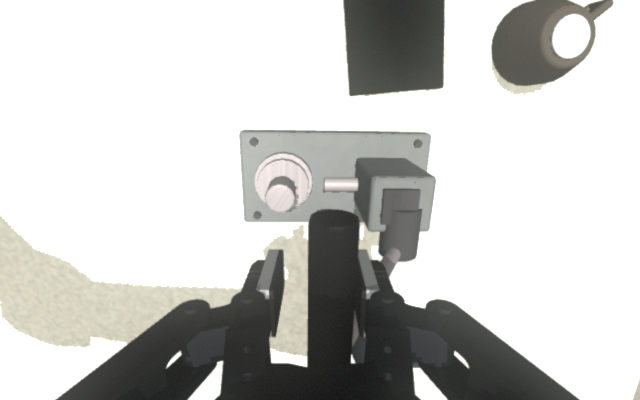

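```bash
python3 - <<'E'
from h import *
fmt(*move_to([0.597,-0.2155,0.211],down(np.radians(-7.5))))
E
```

```text
shift [ 4.574  0.14  -0.021] turn [0.068 0.076 0.494] rows>= 3.3
```

```bash
python3 -m crank '155 0.3 0 0 0 0 0.1;155 0.7 -0.1 0 0 0 0.2;155 1.1 -0.2 0 0 0 0.3;155 1.6 -0.3 0 0 0 0.4;155 2.1 -0.35 0 0 0 0.5;155 2.6 -0.35 0 0 0 0.5;155 3.1 -0.25 0 0 0 0.5;155 3.6 -0.15 0 0 0 0.5;155 4.1 0 0 0 0 0.5;155 4.57 0.14 -0.02 0 0 0.5;155 4.57 0.14 -0.02 0 0 0.5;110 4.57 0.14 -0.02 0 0 0.5'; python3 - <<'E'
from h import *
status();  st,c=shot("wrist","w29.png",None,1,1.6);status()
E
```

```text
time_s: 32.4
ee_pos: [0.5965, -0.2153, 0.2103]
tcp_rot: [0.708, -0.045, 0.043, -0.704]
force: [-0.5, -0.0, 0.1]
opening: 0.518
t 32.4 p [ 0.5965 -0.2153  0.2103] F [-0.49 -0.05  0.15] T [-0.019  0.019 -0.023] o 0.518
t 32.45 p [ 0.5961 -0.2156  0.2106] F [-0.43  0.24 -0.28] T [-0.008  0.025 -0.028] o 0.567
```

View pics/w29.png

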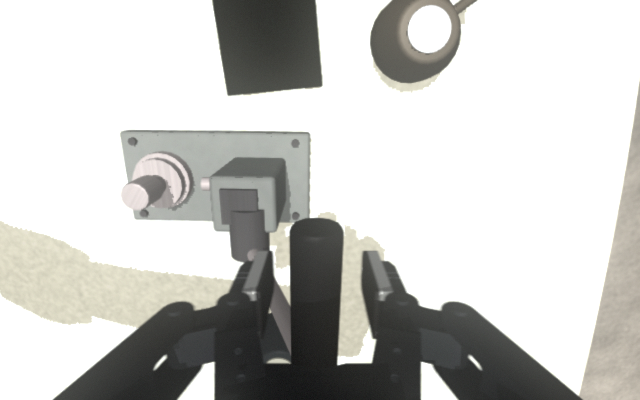

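```bash
python3 -m crank '110 0 -1.2 0 0 0 0;110 0 -2.4 0 0 0 0;110 0 -3.6 0 0 0 0;110 -1 -3.8 0 0 -1.5 0;110 -2 -3.8 0 0 -3 0;110 -3 -3.8 0 0 -4.5 0;110 -4 -3.8 0 0 -6 0;110 -5 -3.6 0 0 -7.5 0;110 -5.3 -3 0 0 -9 0;110 -5.3 -2 0 0 -10.5 0;110 -5.3 -1 0 0 -12 0;110 -5.3 -0.5 0 0 -13 0'; python3 - <<'E'
from h import *
status()
fmt(*move_to([0.433,-0.2005,0.2],down(np.radians(82.5))))
E
```

```text
time_s: 33.45
ee_pos: [0.4353, -0.195, 0.2239]
tcp_rot: [0.62, 0.338, -0.344, -0.619]
force: [-1.4, 0.8, -0.2]
opening: 0.568
t 33.45 p [ 0.4353 -0.195   0.2239] F [-1.4   0.76 -0.16] T [0.041 0.029 0.004] o 0.568
shift [-0.191  0.798 -0.034] turn [-0.052 -4.97  -0.072] rows>= 3.5
```

```bash
python3 -m crank '120 -0.19 0.8 0 0 -2.5 0;120 -0.19 0.8 0 0 -5 -0.05;120 -0.19 0.8 0 0 -5 -0.05;120 -0.19 0.8 0 0 -5 -0.05;120 -0.19 0.8 0 0 -5 -0.05;120 -0.19 0.8 0 0 -5 -0.05'; python3 - <<'E'
from h import *
status()
st,c=shot("wrist","w30.png",None,1,1.6)
shot("top","t7.png",(140,130,480,280),2.3,1.8)
E
```

```text
time_s: 33.95
ee_pos: [0.4314, -0.2001, 0.2003]
tcp_rot: [-0.531, -0.465, 0.468, 0.533]
force: [-0.5, 0.2, 0.7]
opening: 0.534
t 33.95 p [ 0.4314 -0.2001  0.2003] F [-0.47  0.18  0.71] T [ 0.015  0.049 -0.037] o 0.534
```

View pics/w30.png

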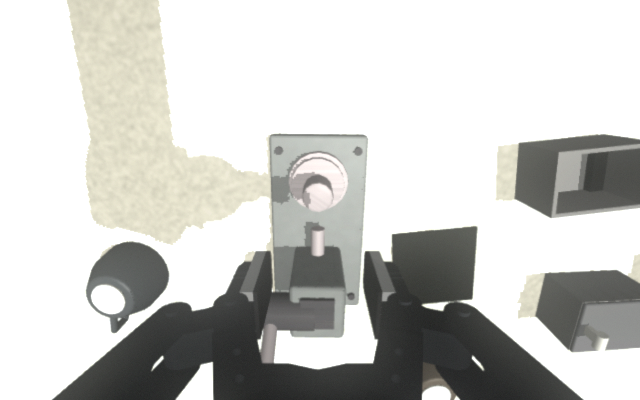

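View pics/t7.png

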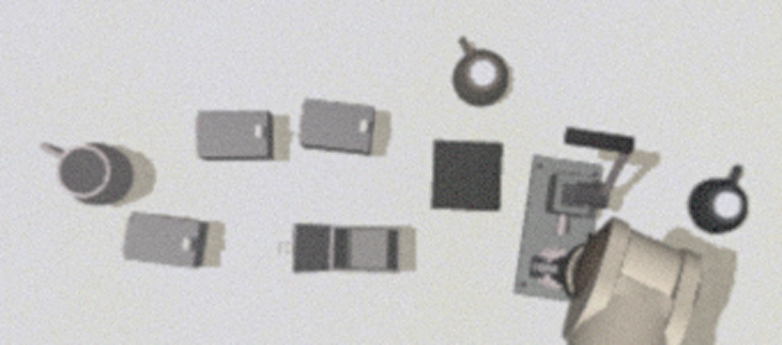

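```bash
python3 - <<'E'
from h import *
st,c=shot("wrist"); print(toplane(c,[(318.5,197)],.083,st))
fmt(*move_to([0.4335,-0.2005,0.056],down(np.radians(82.5)),st=st))
E
```

```text
[[ 0.43265128 -0.19966733  0.083     ]]
shift [-0.005  4.808 -0.081] turn [-0.052  0.004 -0.011] rows>= 3.5
```

```bash
python3 -m crank '120 0 1.3 -0.06 0 0 0;120 0 2.6 -0.06 0 0 0;120 0 3.7 -0.06 0 0 0;120 0 4.5 -0.06 0 0 0;120 0 4.8 -0.06 0 0 0;120 0 4.8 -0.06 0 0 0;190 0 4.8 -0.06 0 0 0;255 0 4.8 -0.06 0 0 0;255 0 4.8 -0.06 0 0 0;255 0 4.8 -0.06 0 0 0;255 0 4.8 -0.06 0 0 0'; python3 - <<'E'
from h import *
status()
E
python3 -m crank '255 0 -0.4 0 0 0 0;255 0 -1 0 0 0 0;255 0 -2 0 0 0 0;255 0 -3 0 0 0 0;255 0 -3 0 0 0 0'; python3 - <<'E'
from h import *
status()
st,c=shot("top","t8.png",(300,170,480,280),4.3,1.8); shot("wrist","w31.png",None,1,1.6)
E
```

```text
time_s: 35.02
ee_pos: [0.4343, -0.2007, 0.0577]
tcp_rot: [-0.531, -0.466, 0.467, 0.532]
force: [-0.8, 1.0, 7.1]
opening: 0.296
t 35.02 p [ 0.4343 -0.2007  0.0577] F [-0.81  0.97  7.07] T [ 0.197  0.155 -0.035] o 0.296
time_s: 35.43
ee_pos: [0.4377, -0.2021, 0.1528]
tcp_rot: [0.534, 0.467, -0.465, -0.529]
force: [1.7, -0.9, -3.8]
opening: 0.294
t 35.43 p [ 0.4377 -0.2021  0.1528] F [ 1.69 -0.9  -3.76] T [-0.05  -0.142  0.004] o 0.294
```

View pics/t8.png

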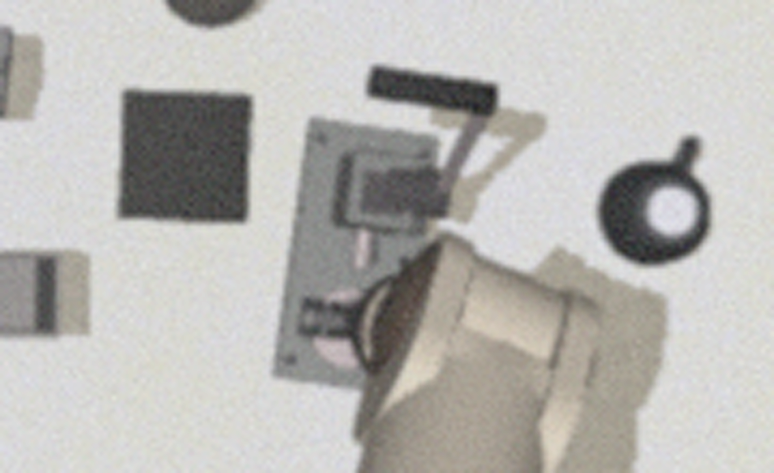

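View pics/w31.png

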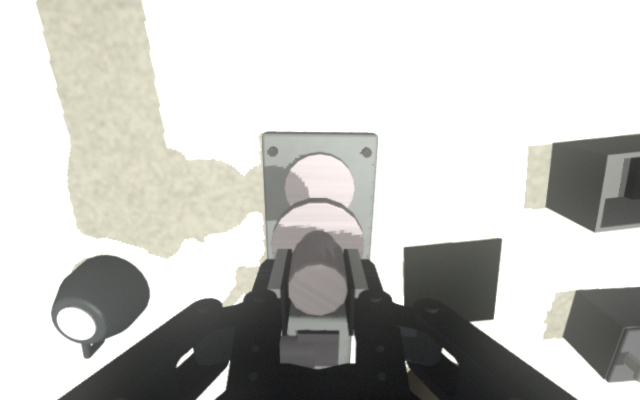

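```bash
python3 - <<'E'
from h import *
st,c=shot("top")
W=np.array([toplane(c,[((x+.5)/4.3-.5+300,(y+.5)/4.3-.5+170)],.003)[0] for x,y in [(124,91),(251,97),(247,221),(119,216)]])
print(W.round(4),W.mean(0))
m=W.mean(0); fmt(*move_to([m[0],m[1],.14],down(np.radians(88))))
E
```

```text
[[ 0.6139 -0.031   0.003 ]
 [ 0.6101 -0.1293  0.003 ]
 [ 0.5143 -0.1264  0.003 ]
 [ 0.5174 -0.0278  0.003 ]] [ 0.56391915 -0.07862333  0.003     ]
shift [ 4.582  0.234 -3.772] turn [-0.022 -1.091 -0.013] rows>= 4.3
```

```bash
python3 -m crank '255 1 0 0 0 0 0;255 2.2 0 0 0 -0.3 0;255 3.4 0 -0.2 0 -0.6 0;255 4.4 0 -0.8 0 -1 0;255 4.58 0.1 -1.6 0 -1.1 0;255 4.58 0.2 -2.6 0 -1.1 0;255 4.58 0.2 -3.4 0 -1.1 0;255 4.58 0.2 -3.77 0 -1.1 0;255 4.58 0.2 -3.77 0 -1.1 0;255 4.58 0.2 -3.77 0 -1.1 0'; python3 - <<'E'
from h import *
status()
st,c=shot("wrist","w32.png",None,1,1.8)
print(proj(c,[[.5639,-.0786,.003]],st))
fmt(*move_to([.5645,-.0786,.034],down(np.radians(88)),st=st))
E
```

```text
time_s: 36.42
ee_pos: [0.5621, -0.0785, 0.1386]
tcp_rot: [-0.507, -0.49, 0.493, 0.51]
force: [-0.5, -0.8, -4.4]
opening: 0.293
t 36.42 p [ 0.5621 -0.0785  0.1386] F [-0.53 -0.79 -4.41] T [0.019 0.106 0.013] o 0.293
[[317.88722618 192.38944515]]
shift [ 2.000e-03  3.484e+00 -1.030e-01] turn [-0.077  0.01  -0.009] rows>= 2.5
```

View pics/w32.png

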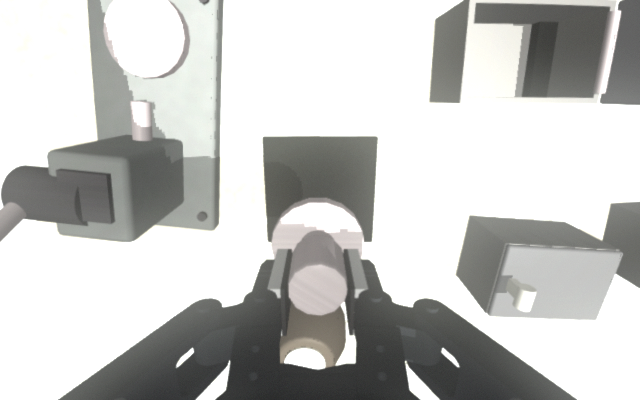

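```bash
python3 -m crank '255 0.03 1.2 -0.07 0 0 0;255 0.03 2.4 -0.07 0 0 0;255 0.03 3.1 -0.07 0 0 0;255 0.03 3.4 -0.07 0 0 0;255 0.03 3.4 -0.07 0 0 0'; python3 - <<'E'
from h import *
status();shot("wrist","w33.png",None,1,1.8);status()
E
```

```text
time_s: 36.88
ee_pos: [0.5593, -0.0774, 0.0341]
tcp_rot: [-0.505, -0.488, 0.495, 0.512]
force: [-0.1, -0.3, -3.4]
opening: 0.295
t 36.88 p [ 0.5593 -0.0774  0.0341] F [-0.1  -0.33 -3.42] T [-0.001  0.014  0.043] o 0.295
t 36.93 p [ 0.5612 -0.0777  0.036 ] F [-0.41 -0.71 -4.68] T [ 0.03  -0.092  0.006] o 0.292
```

View pics/w33.png

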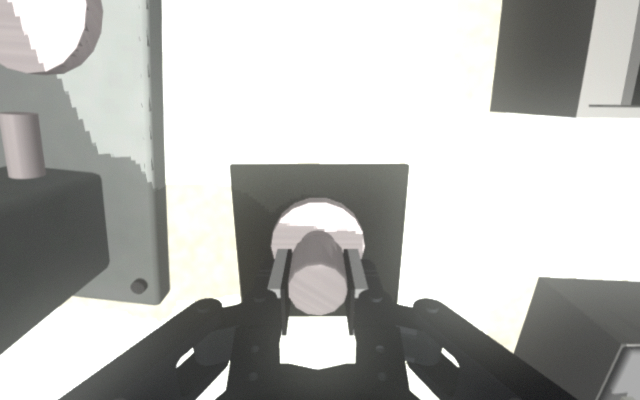

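```bash
python3 -m crank '255 0 0.06 -0.05 0 0 0;255 0 0.12 -0.05 0 0 0;255 0 0.16 -0.05 0 0 0;255 0 0.16 -0.05 0 0 0'; python3 - <<'E'
from h import *
status()
E
```

```text
time_s: 37.27
ee_pos: [0.5634, -0.0778, 0.0322]
tcp_rot: [-0.507, -0.489, 0.493, 0.51]
force: [-0.7, -0.1, -4.4]
opening: 0.289
t 37.27 p [ 0.5634 -0.0778  0.0322] F [-0.69 -0.06 -4.39] T [ 0.017 -0.028 -0.002] o 0.289
```

```bash
python3 -m crank '255 0 0.03 0 0 0 0;255 0 0.06 0 0 0 0;255 0 0.06 0 0 0 0;255 0 0.06 0 0 0 0'; python3 - <<'E'
from h import *
status()
E
```

```text
time_s: 37.6
ee_pos: [0.5639, -0.0778, 0.0308]
tcp_rot: [-0.507, -0.489, 0.493, 0.51]
force: [0.4, -0.6, -1.7]
opening: 0.299
t 37.6 p [ 0.5639 -0.0778  0.0308] F [ 0.37 -0.61 -1.68] T [ 0.046 -0.004 -0.022] o 0.299
```

Touching. Release, retreat up.

```bash
python3 -m crank '255 0 0.02 0 0 0 0;150 0 0.02 0 0 0 0;110 0 0.02 0 0 0 0;110 0 0.02 0 0 0 0;110 0 0 0 0 0 0;110 0 -0.8 0 0 0 0;110 0 -2 0 0 0 0;110 0 -3.5 0 0 0 0;110 0 -5 0 0 0 0;110 0 -6 0 0 0 0;110 0 -6 0 0 0 0'; python3 - <<'E'
from h import *
status();shot("wrist","w34.png",None,1,1.8)
shot("scene","s16.png",(180,140,420,300),3.2,1.8)
E
```

```text
time_s: 38.52
ee_pos: [0.5705, -0.0785, 0.2195]
tcp_rot: [0.511, 0.493, -0.49, -0.506]
force: [0.8, 0.1, 0.6]
opening: 0.568
t 38.52 p [ 0.5705 -0.0785  0.2195] F [0.77 0.09 0.57] T [-0.06  -0.122 -0.044] o 0.568
```

View pics/w34.png

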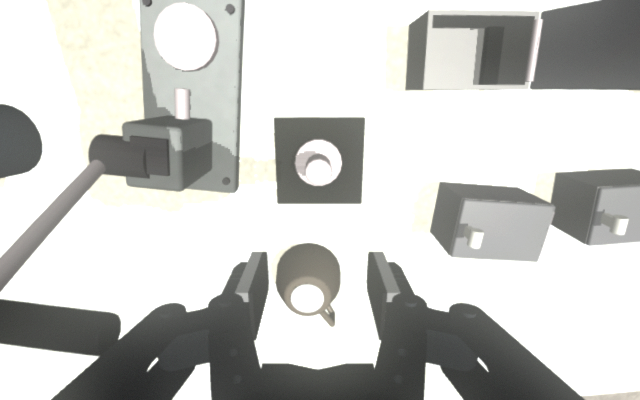

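View pics/s16.png

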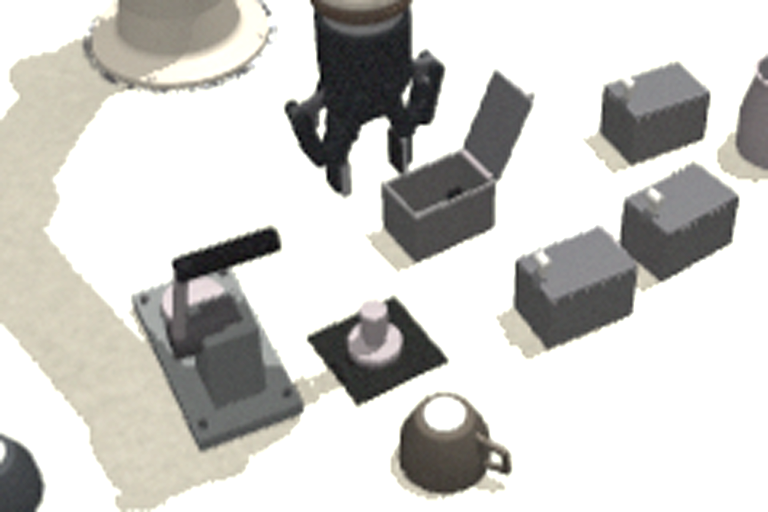

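```bash
python3 - <<'E'
from h import *
fmt(*move_to([0.458,0.205,0.23],down(0)))
E
```

```text
shift [ 9.299 -0.559  3.949] turn [-1.4000e-02  1.7605e+01 -2.6000e-02] rows>= 12.3
```

```bash
python3 -m crank '180 0.5 -0.55 0.3 0 1.5 0;255 1.3 -0.55 0.6 0 3 0;255 2.2 -0.55 1 0 4.5 0;255 3 -0.55 1.3 0 6 0;255 4 -0.55 1.7 0 7.5 0;255 5 -0.55 2.1 0 9 0;255 6 -0.55 2.5 0 10.5 0;255 7 -0.55 3 0 12 0;255 8 -0.55 3.4 0 13.5 0;255 8.8 -0.55 3.8 0 15 0;255 9.3 -0.55 3.95 0 16.5 0;255 9.3 -0.55 3.95 0 17.6 0'; python3 - <<'E'
from h import *
status()
st,c=shot("wrist","w35.png",None,1,1.8)
shot("top","t9.png",(140,130,480,280),2.3,1.8)
fmt(*move_to([0.458,0.205,0.23],down(0)))
E
```

```text
time_s: 39.62
ee_pos: [0.4548, 0.2094, 0.2278]
tcp_rot: [0.707, 0.021, -0.026, -0.707]
force: [0.2, 0.3, 0.1]
opening: -0.0
t 39.62 p [0.4548 0.2094 0.2278] F [0.21 0.28 0.13] T [ 0.002 -0.049  0.028] o -0.0
shift [ 0.05  -0.067 -0.023] turn [ 0.025  0.768 -0.059] rows>= 0.5
```

View pics/w35.png

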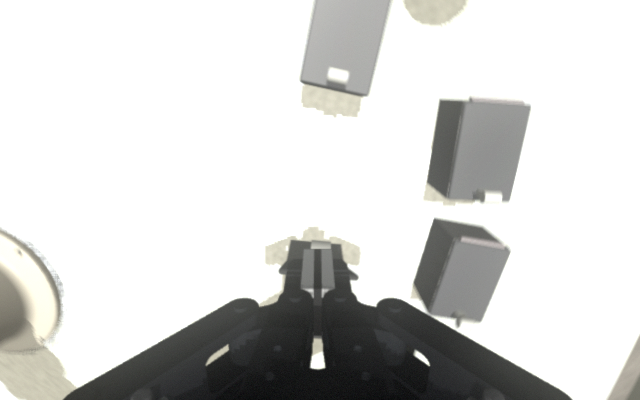

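View pics/t9.png

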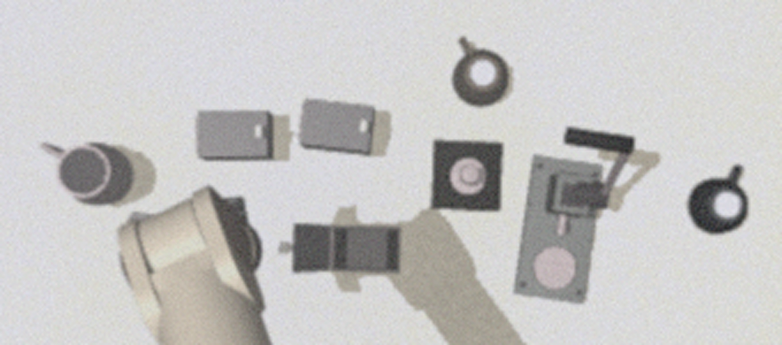

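```bash
python3 - <<'E'
from h import *
st=robot.get_state(); c=robot.camera("top"); w=robot.camera("wrist")
r1=ray(c,[(263.5,237.2)]); r2=ray(w,[(320,244)],st)
print(toplane(c,[(263.5,237.2)],.139), tri([r1,r2]))
g=lambda x,y:(x/2.3+140-.3,y/2.3+130-.3)
print("case -y rim",toplane(c,[g(400,227),g(400,273)],.062), "hinge",toplane(c,[g(331,247)],.062))
E
```

```text
[[0.45941695 0.16730537 0.139     ]] [0.46000951 0.16843494 0.12880318]
case -y rim [[0.48795803 0.01715824 0.062     ]
 [0.42463381 0.01663191 0.062     ]] hinge [[0.45975988 0.1119725  0.062     ]]
```

```bash
python3 -m crank '255 0.1 1.2 0 0 0.77 0;255 0.1 2.4 0 0 0.77 0;255 0.1 3.2 0 0 0.77 0;255 0.1 3.4 0 0 0.77 0;255 0.1 3.4 0 0 0.77 0'; python3 - <<'E'
from h import *
status()
shot("scene","s17.png",(280,140,400,230),6.5,1.6);status()
E
```

```text
time_s: 40.23
ee_pos: [0.4585, 0.2023, 0.1244]
tcp_rot: [0.709, -0.002, -0.004, -0.705]
force: [0.3, -0.5, 0.5]
opening: 0.001
t 40.23 p [0.4585 0.2023 0.1244] F [ 0.27 -0.45  0.53] T [-0.036 -0.021 -0.027] o 0.001
t 40.28 p [0.4599 0.2032 0.1261] F [-0.14 -0.33  0.61] T [0.055 0.004 0.018] o -0.001
```

View pics/s17.png

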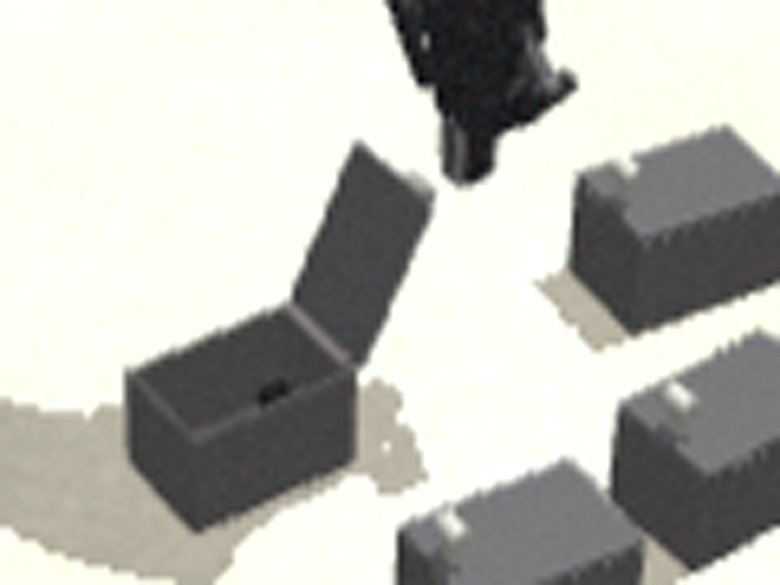

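```bash
python3 -m crank '255 0 0 -0.5 0 0 0;255 0 -0.15 -0.9 0 0 0;255 0 -0.35 -1.4 0 0 0;255 0 -0.45 -1.9 0 0 0;255 0 -0.53 -2.4 0 0 0;255 0 -0.5 -2.8 0 0 0;255 0 -0.47 -3.2 0 0 0;255 0 -0.3 -3.5 0 0 0;255 0 -0.17 -3.85 0 0 0;255 0 -0.17 -3.85 0 0 0'; python3 - <<'E'
from h import *
status()
shot("scene","s18.png",(280,140,400,230),6.5,1.6);status()
E
```

```text
time_s: 41.12
ee_pos: [0.4602, 0.0851, 0.1317]
tcp_rot: [0.709, -0.002, -0.002, -0.706]
force: [0.7, -0.4, -1.2]
opening: 0.003
t 41.12 p [0.4602 0.0851 0.1317] F [ 0.72 -0.43 -1.21] T [ 0.013 -0.012 -0.014] o 0.003
t 41.17 p [0.4602 0.0863 0.1317] F [ 0.77  0.1  -0.56] T [-0.031 -0.009 -0.013] o 0.004
```

View pics/s18.png

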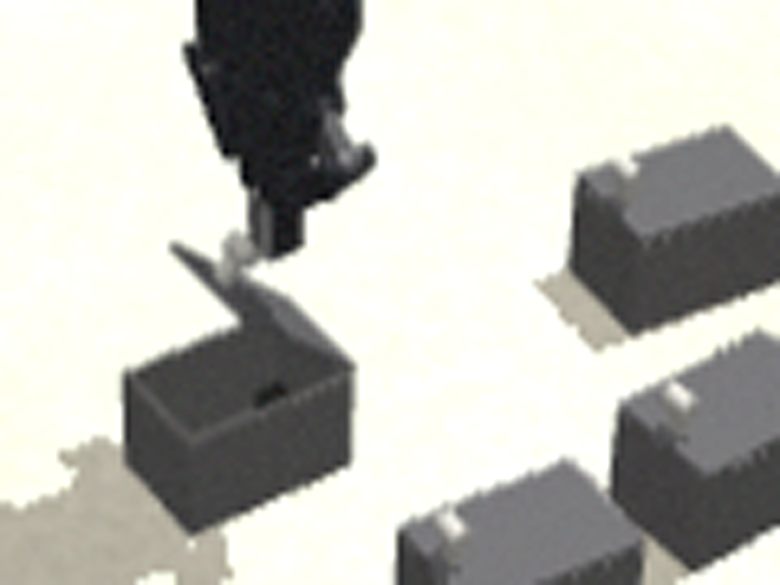

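```bash
python3 -m crank '255 0 0 0.2 0 0 0;255 0 -1.2 0.2 0 0 0;255 0 -1.2 -0.2 0 0 0;255 0 -1.2 -0.55 0 0 0;255 0 -0.6 -0.6 0 0 0;255 0 -0.35 -0.75 0 0 0;255 0 0 -1.1 0 0 0;255 0 0.35 -1.35 0 0 0;255 0 0.65 -1.55 0 0 0;255 0 1 -1.7 0 0 0;255 0 1.2 -1.8 0 0 0;255 0 1.2 -1.8 0 0 0'; python3 - <<'E'
from h import *
status()
shot("scene","s19.png",(280,140,400,230),6.5,1.6);status()
E
```

```text
time_s: 42.17
ee_pos: [0.4586, 0.0316, 0.0942]
tcp_rot: [0.709, -0.003, -0.003, -0.706]
force: [-0.5, 0.7, 0.4]
opening: 0.001
t 42.17 p [0.4586 0.0316 0.0942] F [-0.45  0.68  0.36] T [ 0.036  0.009 -0.032] o 0.001
t 42.22 p [0.4592 0.0321 0.095 ] F [-0.23 -0.06 -0.24] T [ 0.013 -0.03   0.037] o 0.0
```

View pics/s19.png

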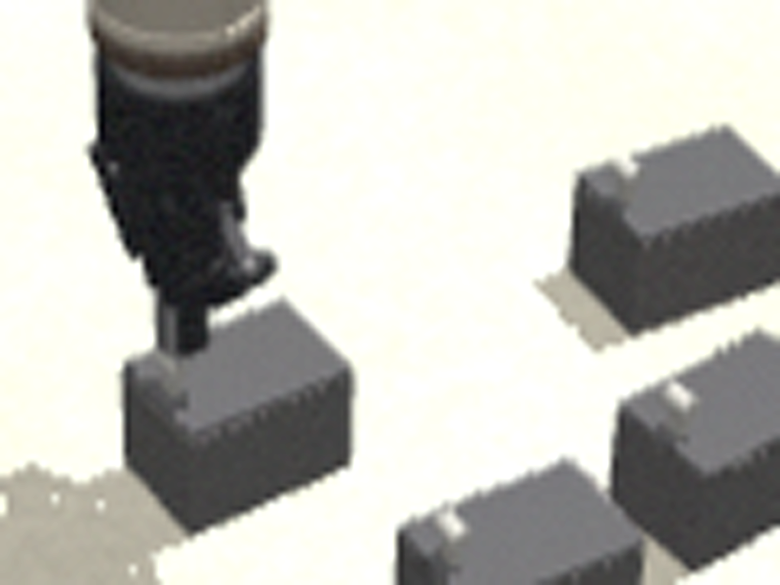

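Lid nearly shut. Press down gently until the force rises.

```bash
python3 -m crank '255 0 0.1 -0.05 0 0 0;255 0 0.15 -0.05 0 0 0;255 0 0.15 -0.05 0 0 0'; python3 - <<'E'
from h import *
status()
E
python3 -m crank '255 0 0.04 0 0 0 0;255 0 0.08 0 0 0 0;255 0 0.08 0 0 0 0'; python3 - <<'E'
from h import *
status()
E
```

```text
time_s: 42.47
ee_pos: [0.4595, 0.0308, 0.0909]
tcp_rot: [0.708, -0.003, -0.003, -0.706]
force: [-0.5, -0.0, 2.6]
opening: -0.001
t 42.47 p [0.4595 0.0308 0.0909] F [-0.54 -0.01  2.64] T [-0.077  0.147 -0.006] o -0.001
time_s: 42.72
ee_pos: [0.4599, 0.0307, 0.09]
tcp_rot: [0.708, -0.002, -0.002, -0.706]
force: [-5.0, -1.5, 18.4]
opening: -0.002
t 42.72 p [0.4599 0.0307 0.09  ] F [-4.98 -1.5  18.4 ] T [-0.507  1.27  -0.029] o -0.002
```

```bash
python3 -m crank '255 0 -0.4 0 0 0 0;255 0 -1.5 0 0 0 0;255 0 -3 0 0 0 0;255 0 -4.5 -0.5 0 0 0;255 0 -5.5 -1.5 0 0 0;255 -1 -6 -2 0 0 0;255 -1 -6 -2 0 0 0'; python3 - <<'E'
from h import *
status()
shot("wrist","w36.png",None,1,1.7)
st,c=shot("top","t10.png",(140,130,480,280),2.3,1.8)
for o in cases(c): print(o)
shot("scene","s20.png",(180,140,460,310),2.8,1.8)
E
```

```text
time_s: 43.3
ee_pos: [0.4306, -0.0329, 0.2752]
tcp_rot: [0.708, -0.002, 0.002, -0.706]
force: [-0.0, -0.5, -2.0]
opening: -0.002
t 43.3 p [ 0.4306 -0.0329  0.2752] F [-0.04 -0.52 -2.01] T [-0.02  -0.013 -0.063] o -0.002
(array([0.6287, 0.1071, 0.067 ]), 84.7, 0.0621, 0.0958, array([286. , 184.3]))
(array([0.615 , 0.2498, 0.067 ]), 90.6, 0.0612, 0.0938, array([240.9, 188.1]))
(array([ 0.5258, -0.2009,  0.067 ]), 171.9, 0.1166, 0.0869, array([382.7, 217.4]))
(array([0.4703, 0.3433, 0.067 ]), 82.8, 0.0648, 0.0957, array([210.2, 233.7]))
```

View pics/w36.png

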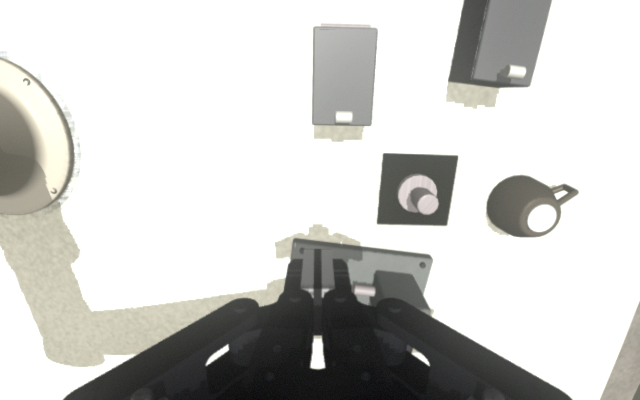

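View pics/s20.png

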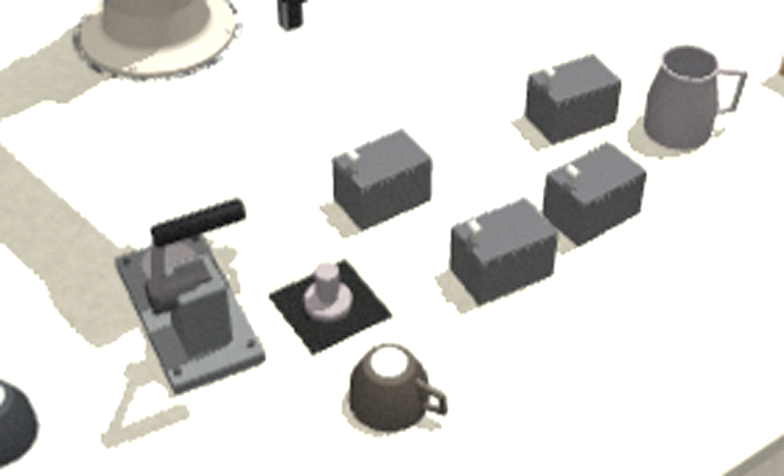

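View pics/t10.png

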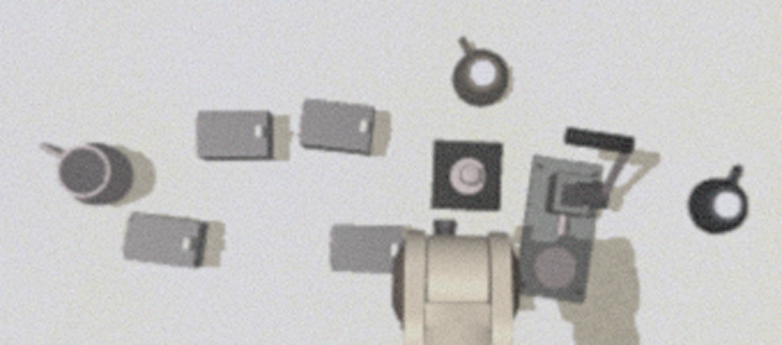

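```bash
python3 - <<'E'
from h import *
shot("scene","s21.png",(285,150,425,255),5.5,1.6)
shot("wrist","w37.png",(300,10,460,240),2.6,1.7)
E
```

```text
(no output)
```

View pics/s21.png

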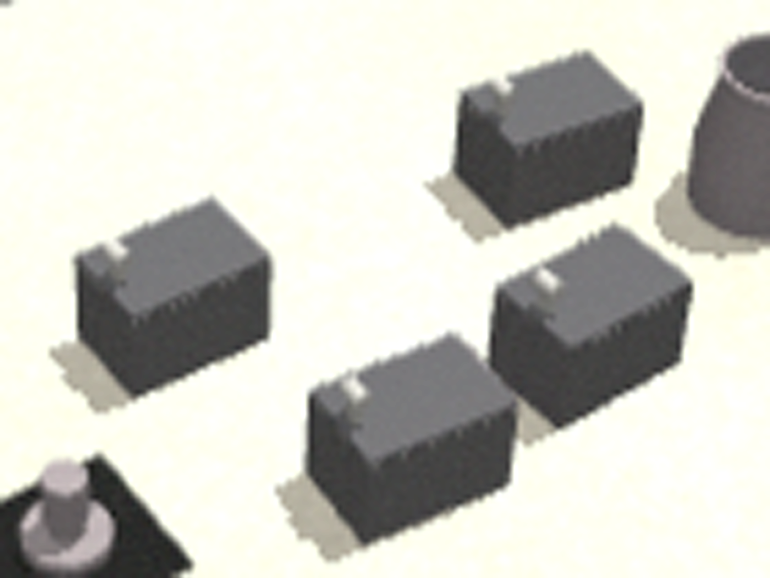

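View pics/w37.png

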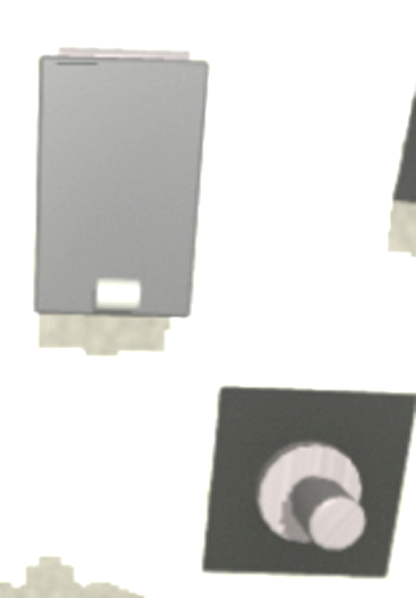

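All four lids look flush, the tamper stands centred on the mat, and the lever is back at rest. Handing in.

```bash
python3 - <<'E'
from h import *
status(); print(robot.job_done())
E
```

```text
t 43.55 p [ 0.4309 -0.0277  0.2696] F [ 0.42  0.45 -0.96] T [-0.01  -0.006 -0.011] o 0.001
the job is handed in; nothing more can be done
None
```

I handed the job in at 43.6 s. The steel tamper stands near the centre of the mat, the lever is back at rest and all four cases are shut on the bench.

**What I did:**
- **Hefting:** I lifted all four cases. Three weighed about 2.0–2.5 N and one about 6 N, so I opened only that one.
- **Anvil:** I stood the steel tamper on the anvil, about 1 mm off centre by the wrist camera.
- **Lever:** I pulled it until it stopped moving while the force rose to about 36 N, then followed it back to rest.
- **Finish:** I stood the tamper on the mat and pressed the empty case's lid shut. It stopped firmly, with its bar at 90 mm against 91 mm nominal.

**Last checks:** The pictures show every case upright with its lid looking flush. The tamper is well inside the mat's edges, and the cups and jug do not appear to have moved.

**What did not go smoothly:**
- **Tilted case:** The heavy case tipped twice while I opened it. First the pinched bar did not pivot. Then the lid edge caught on the gripper while I pushed it. I set it flat both times with the tamper still upright inside.
- **Hard set-down:** Putting the tamper on the anvil pushed with up to 34 N, because it touched about 2 mm sooner than I expected.
- **Shifted case:** One light case ended about 6 mm from where it first stood, either from my set-down or from the announced knock.
- **Not confirmed:** I judged the lids from pictures and, for the opened case, by touch. I did not look inside the closed cases to confirm the dummies.

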